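Remix the settled feed bottles and load the carrier

ROBOT

A 6-joint arm with a two-finger parallel gripper is mounted at the origin on the work surface. World frame = base frame: x ahead of the robot, y to its left, z up, the work surface at z = 0. Lengths are in m, angles in rad, forces in N, time in s.
With the tool pointing down it reaches from about 0.3 to 0.875 m from the base axis. Payload 4.2 kg.
Tool frame: the origin (TCP) lies midway between the tips of the shut fingers; the grasp point (between the pads) lies 19 mm behind it; z points along the fingers, y is the direction in which the jaws open and shut (so a half turn about z gives the same grasp; the last joint's range is limited). The gripper opens to 85 mm and grips with 20 to 120 N. Pads are 22 mm wide; open, the fingers measure 114 mm over their backs; the gripper's body (76 mm by 85 mm) begins 54 mm behind the grasp point. The pads swing forward as they close: fully open they stand 13 mm farther back than shut.
Start: joints at [-1.336, 0.32, 1.565, -0, 1.257, -0.02], TCP at [0.145, -0.556, 0.231] pointing down, gripper open.
Joint ranges: [-3.11, 3.11], [-0.84, 2.01], [0.21, 2.61], [-1.34, 4.49], [0.05, 2.63], [-2.56, 2.56]. Speed limits (rad/s): [2.57, 2.57, 3.14, 3.14, 3.14, 3.14].

INTERFACE

Orientations are given as [roll, pitch, yaw] about the fixed x, y, z axes, in that order (R = Rz(yaw) Ry(pitch) Rx(roll)).
In Python, from cell import state, read_camera, ctrl, models gives the robot as it stands.
- The arm moves only by the tool arm_command, never from a script. Its argument "motion" is one flat list of numbers, 7 for each row, row after row: the shift along the tool's x, y, z in units of 0.03 m (1.0 is 0.03 m), then the turn, a rotation vector about the tool's x, y, z in units of 0.12 rad (1.0 is 0.12 rad), then the opening, from 0 (shut) to 1 (fully open). A call has 1 to 10 rows; each row shifts and turns the commanded pose from where the row before left it, along the tool's axes as they then stand; what a row does not reach is not made up. A row lasts 1/12 s, in which the tool goes at most 41.7 mm and 7.16 degrees, less where a joint would pass 70% of its speed; a pose out of reach is approached as far as the arm can. A call with a number of a shift or a turn outside -1 to 1 is refused whole. A call with a gripper value outside its range is refused whole. The fingers move at their own pace and stop on an object; "grip_force" is the grip in N (left out, the last holds). Time passes only in rows, so rows that do not move let the fingers close. It gives the time, the measured TCP pose, the force and the opening at its end, in the units of the state.
- state(): the state, without advancing time (a new reading comes with each control period).
- read_camera(name): name is "scene" or "top" or "wrist"; returns a dict with "color" (420x560x3 uint8, red, green, blue), "intrinsics" (3x3 intrinsics, pixels), "origin" and "attitude" of the camera in the world; the wrist camera has in their place "tool_from_camera" (4x4, takes a point from camera to tool coordinates, whose origin is the TCP and whose axes are the flange's). Camera axes: x right, y down, z forward; pixel columns grow to the right and rows downward; lengths in m; the calibration is good to about 2 mm. A picture is of the moment at which its call begins: read the wrist's pose just before it. There is no depth.
- ctrl.sign_off(): hands the job in, once; it reports no verdict.
Trained networks look in a picture, given as the dict that the camera call returned (one of the last four; its "shot" number tells which), for a name from the list of things; names that differ only in an ending like _2 or _b are one class to them, and where a whole thing is asked for, a point or a joint stands for the part that bears it (a point fixed in the world has none). Each returns a list of dicts, best first, with "score" (0 to 1); they miss things now and then, are a little off and sometimes report something else, mostly with a low value. They report only what shows in the picture. A call takes as long as a camera call. They do not tell look-alikes from the thing itself.
- models.boxes_of(label, picture): "box" ([centre column, centre row, width, height] in pixels, round what is visible of it).
- models.outline_of(label, picture): "pixels" (420x560 bool, what is visible of it) and "box" ([centre column, centre row, width, height] in pixels, round what is visible of it).
The state is a dict: "time": time; "joints": joint angles; "joint_vel": joint speeds; "joint_torque": joint torques, N m; "eef_pos": TCP position; "tool_rot": TCP orientation; "ft_force": force on the tool from outside, world axes, zero at the start; "wrist_torque": the same for the moment, N m; "width": finger opening in m.
Only numpy, scipy, OpenCV 4.12 (cv2) and the standard library are available. Lean on these libraries where they do the work, as an engineer would, in place of code of your own. Each camera call takes 0.05 s, during which the arm holds its last target.

TASK

Get the feed carrier ready for the round of the seedlings: first lift the reel of plant tie off the carrier's post and lay it flat in the empty black seed tray. Then remix the settled feed: take the bottles that are there in order of size, the largest first, turn each one upside down in the air, neck pointing well down, hold it like that for about two seconds, and stand it upright in the carrier before taking the next. Let go of everything, and leave the pots, labels and dibber where they are.

Things in the scene. Friction and masses are not known exactly. Their poses are not given: they have to be found in the camera images.
- carrier: mid-grey plastic carrier tray fixed to the bench, 170 (x) by 250 (y) mm outside, walls 5 mm thick and 22 mm high, floor 5 mm thick; a plain steel post 14 mm in diameter stands at its centre, its top 93 mm above the bench. Origin: centre of its underside, on the bench; z up. At the start the reel sits on the post.
- reel: loose reel of brown plant tie, 0.15 to 0.3 kg: drum 118 mm in diameter, 38 mm high, and on top a wooden hub tube to grip, 34 mm in diameter, from 38 to 72 mm above the underside; a 24 mm hole right through. Starts on the carrier's floor, the post through it. Origin: centre of its underside; z: its axis, up at the start.
- seedtray: black shallow square seed tray fixed to the bench, 165 by 165 mm outside, walls 5 mm thick and 22 mm high, floor 5 mm thick; empty. Origin: centre of its underside, on the bench; z up.
- large: the largest of the feed bottles (may be absent): closed amber bottle, paper label, black cap, about 0.34 kg, 64 mm in diameter, 135 mm high overall; the straight round body goes from 0 to 92 mm, the cap is 32 mm in diameter and takes the top 22 mm. Bottom-heavy; stands loose and upright on the bench at the start. Origin: centre of its underside; z points to the cap.
- medium: the middle-sized of the feed bottles (may be absent): closed amber bottle, paper label, black cap, about 0.27 kg, 58 mm in diameter, 115 mm high overall; the straight round body goes from 0 to 78 mm, the cap is 32 mm in diameter and takes the top 22 mm. Bottom-heavy; stands loose and upright on the bench at the start. Origin: centre of its underside; z points to the cap.
- small: the smallest of the feed bottles (may be absent): closed amber bottle, paper label, black cap, about 0.18 kg, 52 mm in diameter, 95 mm high overall; the straight round body goes from 0 to 65 mm, the cap is 32 mm in diameter and takes the top 22 mm. Bottom-heavy; stands loose and upright on the bench at the start. Origin: centre of its underside; z points to the cap.
- pot_brown: loose brown plant pot, 80 mm across, 65 mm high, a bystander; origin under its centre
- pot_black: loose black plant pot, 84 mm across, 70 mm high, a bystander; origin under its centre
- pot_seedling: loose grey pot with a seedling, 84 mm across, pot 70 mm high, leaves to 110 mm, a bystander; origin under its centre
- labels: loose flat bundle of white plant labels, 100 x 26 x 10 mm, a bystander; origin under its centre, long along x
- dibber: loose wooden dibber lying flat, 170 mm long, 21 mm thick, cross handle 70 mm wide, a bystander; origin on the bench under its shaft, point to +x
Things that resemble listed ones, but are neither listed nor needed, are in the scene too. Leave any pink look-alike of the small alone.

How it is judged:
On the way, in this order (a step that is already met when the one before it is completed fails the run):
1. the reel is off the post and lies flat in the seed tray (x of reel in the frame of seedtray between -0.035 and 0.035 m and y of reel in the frame of seedtray between -0.035 and 0.035 m and z of reel in the frame of seedtray below 0.014 m and angle between reel's own z axis and vertical below 0.15 rad and linear speed of reel below 0.03 m/s), for 0.2 s.
2. the largest bottle is held upside down in the air (tipped more than 120 degrees from upright) for a second (angle between large's own z axis and vertical above 2.1 rad and contact force between large and the fingers above 0.5 N), for 1 s.
3. the largest bottle stands upright on the carrier's floor (angle between large's own z axis and vertical below 0.17 rad and x of large in the frame of carrier between -0.075 and 0.075 m and y of large in the frame of carrier between -0.115 and 0.115 m and z of large in the frame of carrier between -0.002 and 0.015 m and linear speed of large below 0.03 m/s), for 0.2 s.
4. the middle-sized bottle is held upside down in the air (tipped more than 120 degrees from upright) for a second (angle between medium's own z axis and vertical above 2.1 rad and contact force between medium and the fingers above 0.5 N), for 1 s.
5. the middle-sized bottle stands upright on the carrier's floor (angle between medium's own z axis and vertical below 0.17 rad and x of medium in the frame of carrier between -0.075 and 0.075 m and y of medium in the frame of carrier between -0.115 and 0.115 m and z of medium in the frame of carrier between -0.002 and 0.015 m and linear speed of medium below 0.03 m/s), for 0.2 s.
6. the smallest bottle is held upside down in the air (tipped more than 120 degrees from upright) for a second (angle between small's own z axis and vertical above 2.1 rad and contact force between small and the fingers above 0.5 N), for 1 s.
7. the smallest bottle stands upright on the carrier's floor (angle between small's own z axis and vertical below 0.17 rad and x of small in the frame of carrier between -0.075 and 0.075 m and y of small in the frame of carrier between -0.115 and 0.115 m and z of small in the frame of carrier between -0.002 and 0.015 m and linear speed of small below 0.03 m/s), for 0.2 s.
At the end, for the whole second after the job is handed in: The reel lies flat (within 0.15 rad) on the seed tray's floor, its centre within 35 mm of the tray's centre along each side, and every bottle present stands upright (within 0.17 rad) on the carrier's floor, its centre within 75 mm (x) and 115 mm (y) of the carrier's centre; all at rest and released (all of step 1 and all of step 3 and all of step 5 and all of step 7); the robot touches nothing.
It fails at once if the pot_brown is shifted by more than 50 mm (distance of pot_brown from where it was at the start of the episode above 0.05 m).
It fails at once if the pot_black is shifted by more than 50 mm (distance of pot_black from where it was at the start of the episode above 0.05 m).
It fails at once if the pot_seedling is shifted by more than 50 mm (distance of pot_seedling from where it was at the start of the episode above 0.05 m).
It fails at once if the labels is shifted by more than 50 mm (distance of labels from where it was at the start of the episode above 0.05 m).
It fails at once if the dibber is shifted by more than 50 mm (distance of dibber from where it was at the start of the episode above 0.05 m).
Of large, medium, small only 2 to 3 are there at a start; the rules pass over those that are not, and their reading is None.
At some moment in a run one of large, medium, small may be knocked a few centimetres aside while the robot is not near it.
It also fails if it takes over 210 s, if anything falls off the work surface, if the arm or the gripper's body presses on something with over 40 N, if the wrist force passes 120 N, or if a joint passes its speed limit or range.

## Working session

There is one attempt and no reset: what is moved stays moved. The work goes in short steps, Python scripts to look and compute and a tool call to move; the robot and the scene stay as the last step left them, time stands still between calls to the robot, and variables do not carry over. Pictures are saved under pics/ and viewed, and the job is handed in when it is done.

Besides the shell and the picture viewer there is one more tool, called as name(argument=value, ...), one argument or row to a line, values as JSON. arm_command: Moves the arm, as the interface text tells. Its arguments: {"type":"object","properties":{"motion":{"type":"array"},"grip_force":{"type":"number"}},"required":["motion"]}

```bash
ls; mkdir -p pics; python3 - <<'E'
from cell import state, read_camera, ctrl, models
import cv2
print(state())
for n in ["scene","top"]:
    p=read_camera(n); cv2.imwrite(f"pics/{n}0.png",p["color"][:,:,::-1]); print(n,p["intrinsics"],p["origin"],p["attitude"],p["shot"])
    for l in ["carrier","reel","seedtray","large","medium","small","pot_brown","pot_black","pot_seedling","labels","dibber"]:
        print(l,[( [round(float(x)) for x in b["box"]],round(float(b["score"]),2)) for b in models.boxes_of(l,p)[:4]])
E
```

```text
pics
{'time': 0.0, 'joints': array([-1.33597592e+00,  3.20290220e-01,  1.56570294e+00, -2.28559081e-05,
        1.25740570e+00, -1.99658931e-02]), 'joint_vel': array([-0.00075107, -0.00030019, -0.00073352, -0.00042842, -0.00255668,
       -0.00134351]), 'joint_torque': array([-2.30839665e-03, -4.15521669e+01, -2.34161514e+01,  4.09765209e-05,
        8.31899088e-03, -2.40708658e-06]), 'eef_pos': array([ 0.14482076, -0.55595552,  0.23047395]), 'tool_rot': array([-3.13978637e+00, -1.43344883e-05,  2.54793356e-01]), 'ft_force': array([ 0.68477451, -0.74857787, -0.07860114]), 'wrist_torque': array([-0.00065347, -0.06720029, -0.01314022]), 'width': 0.08518123158767293}
scene [[493.49788222   0.         282.75219112]
 [  0.         493.49788222 202.04286168]
 [  0.           0.           1.        ]] [1.37976379 0.42396658 1.15257097] [-2.43246634e+00  5.04592128e-04  2.02372174e+00] 1
carrier []
reel [([279, 222, 44, 36], 0.89), ([404, 213, 19, 30], 0.17)]
seedtray [([167, 183, 68, 47], 0.63)]
large []
medium [([356, 244, 24, 37], 0.76)]
small [([404, 214, 21, 33], 0.85), ([443, 220, 24, 
[... 314 characters left out ...]

top [[386.94071735   0.         281.74967678]
 [  0.         386.94071735 210.71213291]
 [  0.           0.           1.        ]] [0.3018506  0.00141412 0.9867032 ] [-2.91472716 -0.00296178 -1.44348015] 2
carrier [([287, 192, 101, 72], 0.82)]
reel [([287, 191, 46, 47], 0.79), ([192, 179, 33, 35], 0.36)]
seedtray [([439, 210, 80, 67], 0.85)]
large [([380, 254, 34, 31], 0.91)]
medium []
small [([124, 278, 30, 20], 0.81), ([154, 294, 28, 22], 0.63), ([103, 249, 32, 29], 0.58)]
pot_brown [([118, 198, 38, 31], 0.81)]
pot_black [([253, 125, 32, 35], 0.94)]
pot_seedling [([368, 141, 37, 38], 0.76)]
labels [([249, 260, 16, 42], 0.84), ([379, 254, 35, 32], 0.51)]
dibber [([458, 278, 75, 47], 0.75)]
```

```bash
python3 - <<'E'
import cv2
for n in ["scene","top"]:
    a=cv2.imread(f"pics/{n}0.png"); cv2.imwrite(f"pics/{n}0b.png",cv2.resize(a,(800,600)))
a=cv2.imread("pics/scene0.png")[150:280,300:480];cv2.imwrite("pics/s0c.png",cv2.resize(a,None,fx=4,fy=4,interpolation=2))
E
```

```text
(no output)
```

View pics/scene0b.png

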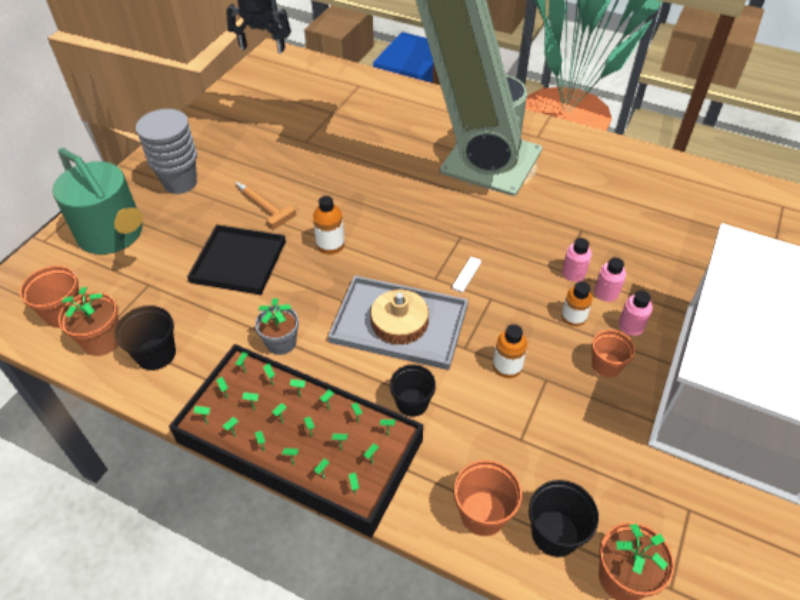

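View pics/top0b.png

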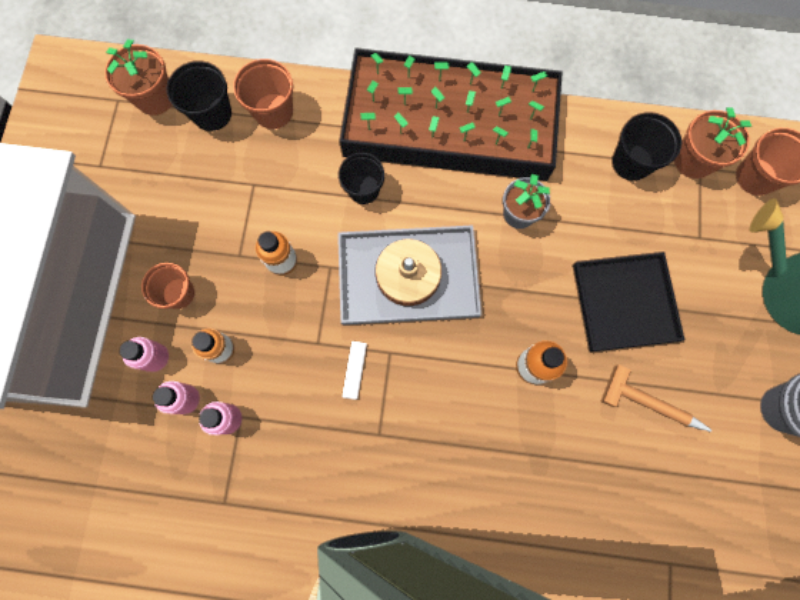

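View pics/s0c.png

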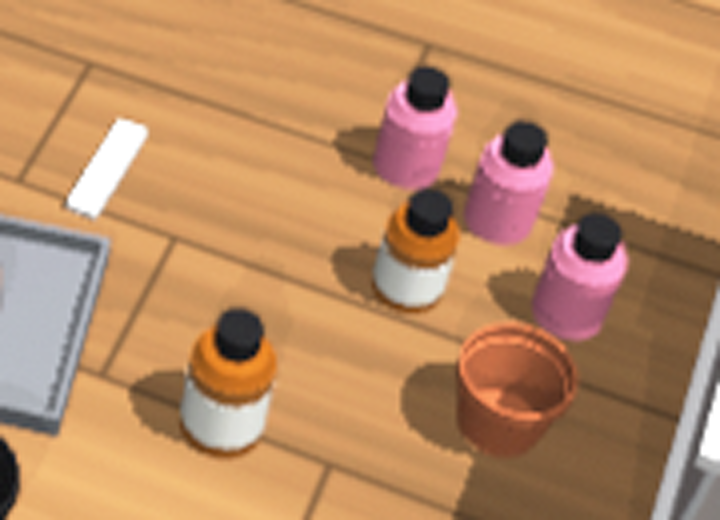

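```bash
cat > h.py <<'E'
import numpy as np, cv2
from scipy.spatial.transform import Rotation as Rn
from scipy.optimize import minimize
def rpy(a): return Rn.from_euler('xyz',a).as_matrix()
def cam(p, st=None):
    if "tool_from_camera" in p:
        T=np.eye(4);T[:3,:3]=rpy(st["tool_rot"]);T[:3,3]=st["eef_pos"];T=T@np.array(p["tool_from_camera"])
        return np.array(p["intrinsics"]),T[:3,:3],T[:3,3]
    return np.array(p["intrinsics"]),rpy(p["attitude"]),np.array(p["origin"])
def proj(c,X):
    K,R,o=c; x=(np.asarray(X)-o)@R@K.T; return x[:,:2]/x[:,2:]
def ray(c,uv,z):
    K,R,o=c; d=R@np.linalg.inv(K)@np.array([uv[0],uv[1],1.]); return o+d*(z-o[2])/d[2]
def ring(r,z,n=40):
    t=np.linspace(0,2*np.pi,n,endpoint=False); return np.c_[r*np.cos(t),r*np.sin(t),np.full(n,z)]
def bottle(d,H,b): return np.vstack([ring(d/2,0),ring(d/2,b),ring(.016,H-.022),ring(.016,H)])
def rect(a,b,z): return np.array([[sx*a/2,sy*b/2,zz] for sx in(-1,1) for sy in(-1,1) for zz in z])
M=dict(large=bottle(.064,.135,.092),medium=bottle(.058,.115,.078),small=bottle(.052,.095,.065),
 pot_brown=np.vstack([ring(.03,0),ring(.04,.065)]),pot_black=np.vstack([ring(.03,0),ring(.042,.07)]),
 reel=np.vstack([ring(.059,.005),ring(.059,.043)]))
def fit(c,box,m):
    u,v,w,h=box; b=np.array([u-w/2,v-h/2,u+w/2,v+h/2])
    x0=ray(c,(u,v),m[:,2].max()/2)[:2]
    def f(x):
        q=proj(c,m+np.r_[x,0]); e=np.r_[q.min(0),q.max(0)]-b
        return (e**2).sum()
    r=minimize(f,x0,method='Nelder-Mead',options=dict(xatol=1e-5)); return r.x,np.sqrt(r.fun/4)
E
python3 - <<'E'
from h import *
from cell import read_camera,models
for n in["scene","top"]:
    p=read_camera(n);c=cam(p)
    for l in M:
        for b in models.boxes_of(l,p)[:5]:
            x,e=fit(c,b["box"],M[l]); print(n,l,np.round(x,4),"rms px",round(e,2),np.round(b["score"],2),np.round(b["box"]))
    for l in["carrier","seedtray"]:
        for o in models.outline_of(l,p)[:1]:
            m=o["pixels"].astype(np.uint8); cnt=max(cv2.findContours(m,0,1)[0],key=cv2.contourArea)
            q=np.array([ray(c,k[0]+0.,0.022)[:2] for k in cnt]).astype(np.float32)
            print(n,l,cv2.minAreaRect(q))
    for l,z in[("labels",.01),("dibber",.01),("pot_seedling",.04)]:
        for b in models.boxes_of(l,p)[:1]: print(n,l,ray(c,b["box"][:2],z))
E
```

```text
scene large [ 0.4453 -0.214 ] rms px 1.24 0.73 [231. 158.  26.  40.]
scene medium [0.5802 0.2576] rms px 1.65 0.55 [356. 245.  23.  34.]
scene small [0.4055 0.3438] rms px 1.1 0.93 [404. 213.  20.  30.]
scene small [0.299 0.31 ] rms px 1.16 0.7 [404. 185.  18.  29.]
scene small [0.3084 0.3848] rms px 0.76 0.6 [427. 195.  24.  33.]
scene small [0.3905 0.4558] rms px 1.11 0.6 [444. 222.  23.  35.]
scene pot_brown [0.4942 0.4457] rms px 0.54 0.82 [433. 248.  31.  36.]
scene pot_black [0.7424 0.1375] rms px 1.47 0.59 [291. 275.  30.  41.]
scene reel [0.5807 0.0244] rms px 2.43 0.88 [280. 222.  46.  36.]
scene carrier ((0.5889359712600708, 0.025160424411296844), (0.18609321117401123, 0.2551890015602112), 10.486196517944336)
scene seedtray ((0.5885218381881714, -0.3691607117652893), (0.182387113571167, 0.175162211060524), 13.684919357299805)
scene labels [0.41161227 0.10957062 0.01      ]
scene dibber [ 0.4072977  -0.41493165  0.01      ]
scene pot_seedling [ 0.72277359 -0.16843524  0.04      ]
top large [ 0.4393 -0.2214] rms px 0.86 0.56 [380. 254.  35.  33.]
top medium [0.5715 0.2641] rm
[... 322 characters left out ...]
] rms px 15.5 0.58 [456. 277.  74.  43.]
top pot_brown [0.4937 0.4373] rms px 1.56 0.69 [118. 199.  34.  31.]
top pot_black [0.7374 0.1291] rms px 1.52 0.81 [253. 124.  32.  32.]
top reel [0.5771 0.0252] rms px 0.71 0.74 [285. 190.  48.  47.]
top reel [ 0.4068 -0.4189] rms px 8.99 0.37 [456. 279.  80.  47.]
top carrier ((0.5745008587837219, 0.023205533623695374), (0.18141566216945648, 0.25235506892204285), 10.670404434204102)
top seedtray ((0.5771612524986267, -0.3720833957195282), (0.17043054103851318, 0.17194074392318726), 14.551114082336426)
top labels [0.38919824 0.09986876 0.01      ]
top dibber [ 0.408196   -0.42898756  0.01      ]
top pot_seedling [ 0.73264536 -0.17313014  0.04      ]
```

arm_command(
  motion=[0, 0, 0, 0, 0, 0.7, 1, 0, 0, 0, 0, 0, 0.7, 1, 0, 0, 0, 0, 0, 0.72, 1, 0.7, -0.95, 0, 0, 0, 0, 1, 0.7, -0.95, 0, 0, 0, 0, 1, 0.7, -0.95, 0, 0, 0, 0, 1, 0.7, -0.95, 0, 0, 0, 0, 1, 0.7, -0.95, 0, 0, 0, 0, 1, 0.7, -0.95, 0, 0, 0, 0, 1, 0.7, -0.95, 0, 0, 0, 0, 1],
)

```text
time: 3.23
eef_pos: [0.2925, -0.3554, 0.2315]
tool_rot: [3.141, -0.0, -0.0]
ft_force: [0.5, -0.4, -0.6]
width: 0.0857
```

arm_command(
  motion=[0.7, -0.95, 0, 0, 0, 0, 1, 0.7, -0.95, 0, 0, 0, 0, 1, 0.7, -0.95, 0, 0, 0, 0, 1, 0.7, -0.95, 0, 0, 0, 0, 1, 0.7, -0.95, 0, 0, 0, 0, 1, 0.7, -0.95, 0, 0, 0, 0, 1, 0.7, -0.95, 0, 0, 0, 0, 1, 0.7, -0.95, 0, 0, 0, 0, 1, 0.7, -0.95, 0, 0, 0, 0, 1, 0.7, -0.95, 0, 0, 0, 0, 1],
)

```text
time: 4.07
eef_pos: [0.5025, -0.0701, 0.2315]
tool_rot: [3.141, -0.001, 0.001]
ft_force: [0.2, -1.1, 0.0]
width: 0.0854
```

```bash
cat > look.py <<'E'
import sys
from h import *
from cell import state,read_camera,models
def logst():
    s=state(); open("log.txt","a").write(repr([list(map(float,s["joints"])),list(map(float,s["eef_pos"])),list(map(float,s["tool_rot"]))])+"\n"); return s
if __name__=="__main__":
    s=logst(); p=read_camera("wrist"); c=cam(p,s)
    print("t",round(s["time"],2),"q",np.round(s["joints"],3),"pos",np.round(s["eef_pos"],4),"rot",np.round(s["tool_rot"],3),"w",round(s["width"],4),"F",np.round(s["ft_force"],1))
    cv2.imwrite("pics/%s.png"%sys.argv[1],p["color"][:,:,::-1])
    for l in sys.argv[2:]:
        for b in models.boxes_of(l,p)[:3]:
            x,e=fit(c,b["box"],M[l]); print(l,np.round(x,4),"rms",round(e,2),round(b["score"],2),np.round(b["box"]))
E
python3 look.py w1 reel; grep -c . log.txt
```

```text
t 4.07 q [-0.161  0.213  1.714 -0.     1.214  1.409] pos [ 0.5025 -0.0701  0.2315] rot [ 3.141e+00 -1.000e-03  1.000e-03] w 0.0854 F [ 0.2 -1.1  0. ]
reel [0.5765 0.0226] rms 1.4 0.96 [188. 100. 129. 131.]
1
```

arm_command(
  motion=[0.62, -0.79, 0, 0, 0, 0, 1, 0.62, -0.79, 0, 0, 0, 0, 1, 0.62, -0.79, 0, 0, 0, 0, 1, 0.62, -0.79, 0, 0, 0, 0, 1, 0, 0, 0, 0, 0, 0, 1],
)

```text
time: 4.58
eef_pos: [0.5787, 0.0259, 0.2309]
tool_rot: [-3.14, -0.002, 0.003]
ft_force: [-0.1, -0.4, 0.9]
width: 0.0853
```

```bash
python3 look.py w2 reel; python3 -c "
from h import *
from cell import read_camera
p=read_camera('wrist');print(np.round(p['tool_from_camera'],3))"
```

```text
t 4.58 q [0.024 0.326 1.557 0.002 1.257 1.591] pos [0.5787 0.0259 0.2309] rot [-3.14e+00 -2.00e-03  3.00e-03] w 0.0853 F [-0.1 -0.4  0.9]
reel [0.7074 0.1414] rms 36.35 0.74 [158.  26. 108.  52.]
reel [0.5783 0.0226] rms 1.31 0.66 [290. 180. 117. 118.]
reel [0.5695 0.2647] rms 22.85 0.52 [ 52. 185.  99.  68.]
[[ 0.001 -0.963 -0.269  0.068]
 [ 1.     0.001 -0.    -0.   ]
 [ 0.001 -0.269  0.963 -0.142]
 [ 0.     0.     0.     1.   ]]
```

View pics/w2.png

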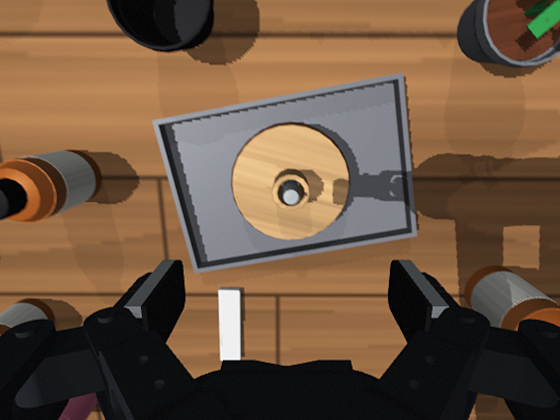

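```bash
python3 - <<'E'
from h import *
from cell import state,read_camera
s=state();p=read_camera('wrist');c=cam(p,s)
print("hub",ray(c,(291.5,191),.077),"post",ray(c,(291,198),.093))
C=np.array([ray(c,u,.022)[:2] for u in[(155,121),(404,76),(417,236),(196,271)]]);print(C,C.mean(0))
for i in range(4):
    d=C[(i+1)%4]-C[i];print(np.linalg.norm(d),np.degrees(np.arctan2(d[1],d[0])))
E
```

```text
hub [0.57425793 0.01772604 0.077     ] post [0.57195512 0.01837688 0.093     ]
[[ 0.63253705  0.15276319]
 [ 0.67482668 -0.09056956]
 [ 0.51129434 -0.12013302]
 [ 0.46918268  0.12343572]] [0.57196019 0.01637408]
0.24698024876689337 -80.14084588697328
0.16618310823164387 -169.75271866568428
0.24718236027952686 99.80914433174523
0.16596611640621625 10.178045867806828
```

arm_command(
  motion=[-0.12, 0.2, 0.83, 0, 0, 0, 1, 0, 0, 0.83, 0, 0, 0, 1, 0, 0, 0.84, 0, 0, 0, 1, 0, 0, 0.83, 0, 0, 0, 1, 0, 0, 0, 0, 0, 0, 1],
)

```text
time: 5.2
eef_pos: [0.5683, 0.0156, 0.1271]
tool_rot: [3.141, 0.01, -0.001]
ft_force: [0.3, 0.9, -0.4]
width: 0.0852
```

```bash
python3 look.py w3 reel
```

```text
t 5.2 q [ 0.007  0.399  1.724 -0.     1.029  1.58 ] pos [0.5683 0.0156 0.1271] rot [ 3.141e+00  1.000e-02 -1.000e-03] w 0.0852 F [ 0.3  0.9 -0.4]
reel [0.5788 0.0231] rms 2.22 0.91 [275. 190. 169. 165.]
```

View pics/w3.png

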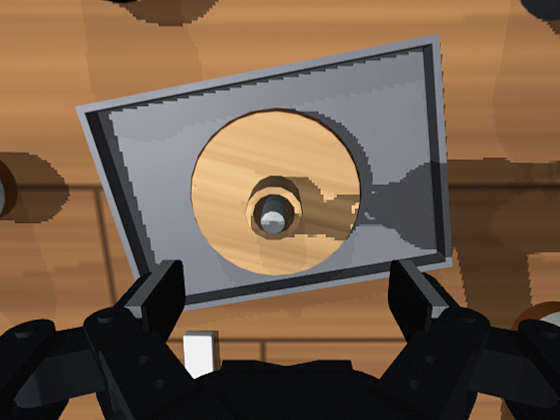

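```bash
python3 - <<'E'
from h import *
from cell import state,read_camera
s=state();p=read_camera('wrist');c=cam(p,s)
print(s["eef_pos"])
print("hub",ray(c,(273.5,208),.077),"post",ray(c,(272,220),.093),"drumtop",ray(c,(275.5,192),.043))
C=np.array([ray(c,u,.022)[:2] for u in[(78,107),(439,37),(451,266),(180,309)]]);print(C[:3],C[[0,2]].mean(0))
print(np.linalg.norm(C[0]-C[1]),np.linalg.norm(C[2]-C[1]))
E
```

```text
[0.57183245 0.01596789 0.1315848 ]
hub [0.58349349 0.02373983 0.077     ] post [0.58118991 0.02401607 0.093     ] drumtop [0.58521745 0.02356567 0.043     ]
[[ 0.64168312  0.16276803]
 [ 0.68662986 -0.08594091]
 [ 0.51945487 -0.11565308]] [0.58056899 0.02355747]
0.2527377008458874 0.16979485263580935
```

arm_command(
  motion=[0.23, -0.23, 0.7, 0, 0, 0, 1, 0, 0, 0.7, 0, 0, 0, 1, 0, 0, 0.7, 0, 0, 0, 1, 0, 0, 0.5, 0, 0, 0, 1, 0, 0, 0, 0, 0, 0, 1, 0, 0, 0, 0, 0, 0, 1, 0, 0, 0, 0, 0, 0, 1],
)

```text
time: 5.93
eef_pos: [0.581, 0.0238, 0.0555]
tool_rot: [3.142, -0.004, 0.0]
ft_force: [0.0, 0.2, 0.3]
width: 0.0853
```

```bash
python3 look.py w4 reel
```

```text
t 5.93 q [ 0.021  0.489  1.784 -0.     0.864  1.592] pos [0.581  0.0238 0.0555] rot [ 3.142 -0.004  0.   ] w 0.0853 F [0.  0.2 0.3]
reel [0.5784 0.0233] rms 3.53 0.74 [288. 246. 233. 225.]
```

View pics/w4.png

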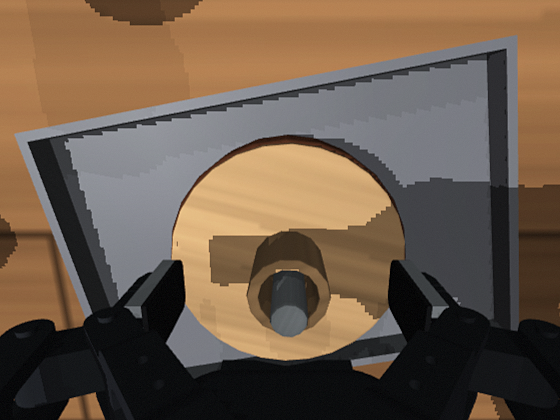

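arm_command(
  motion=[-0.03, 0, 0.25, 0, 0, 0, 1, 0, 0, 0, 0, 0, 0, 0, 0, 0, 0, 0, 0, 0, 0, 0, 0, 0, 0, 0, 0, 0, 0, 0, 0, 0, 0, 0, 0, 0, 0, 0, 0, 0, 0, 0, 0, 0, 0, 0, 0, 0, 0, 0, 0, 0, 0, 0, 0, 0],
  grip_force=60,
)

```text
time: 6.7
eef_pos: [0.5788, 0.0238, 0.0464]
tool_rot: [3.141, -0.001, 0.0]
ft_force: [-1.7, -0.8, 4.1]
width: 0.033
```

arm_command(
  motion=[0, 0, -0.3, 0, 0, 0, 0, 0, 0, -0.6, 0, 0, 0, 0, 0, 0, -0.6, 0, 0, 0, 0, 0, 0, -0.6, 0, 0, 0, 0, 0, 0, -0.6, 0, 0, 0, 0, 0, 0, -0.6, 0, 0, 0, 0, 0, 0, -0.6, 0, 0, 0, 0, 0, 0, -0.6, 0, 0, 0, 0, 0, 0, 0, 0, 0, 0, 0],
)

```text
time: 7.45
eef_pos: [0.5803, 0.0241, 0.1844]
tool_rot: [-3.141, -0.007, 0.0]
ft_force: [1.2, 0.3, -2.6]
width: 0.0328
```

```bash
python3 look.py w5; python3 - <<'E'
from cell import read_camera
import cv2
p=read_camera("scene");cv2.imwrite("pics/s5.png",cv2.resize(p["color"][100:330,80:380,::-1],None,fx=2.6,fy=2.6))
E
```

```text
t 7.45 q [0.022 0.358 1.629 0.    1.147 1.592] pos [0.5803 0.0241 0.1844] rot [-3.141 -0.007  0.   ] w 0.0328 F [ 1.2  0.3 -2.6]
```

View pics/s5.png

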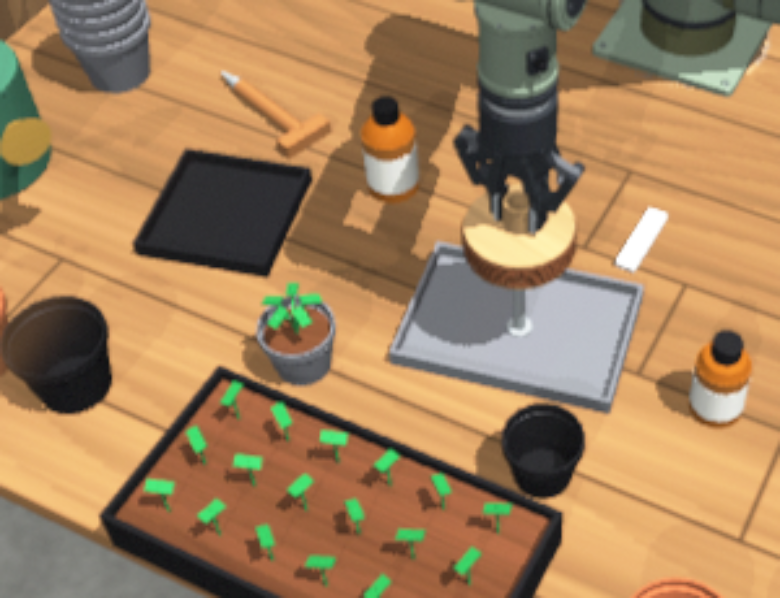

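arm_command(
  motion=[0, 0.5, 0, 0, 0, 0, 0, 0, 0.9, 0, 0, 0, 0, 0, 0, 1, 0, 0, 0, 0, 0, 0, 1, 0, 0, 0, 0, 0, 0, 1, 0, 0, 0, 0, 0, 0, 1, 0, 0, 0, 0, 0, 0, 1, 0, 0, 0, 0, 0, 0, 1, 0, 0, 0, 0, 0, 0, 1, 0, 0, 0, 0, 0, 0, 1, 0, 0, 0, 0, 0],
)

```text
time: 8.38
eef_pos: [0.5774, -0.259, 0.1785]
tool_rot: [-3.14, 0.004, 0.0]
ft_force: [-0.1, 0.8, -2.7]
width: 0.033
```

arm_command(
  motion=[0, 1, 0, 0, 0, 0, 0, 0, 0.9, 0, 0, 0, 0, 0, 0, 0.7, 0, 0, 0, 0, 0, 0, 0.5, 0, 0, 0, 0, 0, 0, 0.3, 0, 0, 0, 0, 0, 0, 0, 0, 0, 0, 0, 0, 0, 0, 0, 0, 0, 0, 0, 0, 0, 0, 0, 0, 0, 0],
)

```text
time: 9.05
eef_pos: [0.5787, -0.3586, 0.1806]
tool_rot: [-3.14, 0.001, 0.001]
ft_force: [-0.2, -0.1, -2.6]
width: 0.033
```

```bash
python3 look.py w6; python3 - <<'E'
from cell import read_camera,models
from h import *
p=read_camera("top");c=cam(p)
cv2.imwrite("pics/t6.png",p["color"][:,:,::-1])
for o in models.boxes_of("reel",p)[:2]: print(o["box"],o["score"])
E
```

```text
t 9.05 q [-5.720e-01  5.190e-01  1.373e+00  1.000e-03  1.251e+00  9.970e-01] pos [ 0.5787 -0.3586  0.1806] rot [-3.14e+00  1.00e-03  1.00e-03] w 0.033 F [-0.2 -0.1 -2.6]
[455.1, 196.6, 51.4, 55.8] 0.62
```

View pics/w6.png

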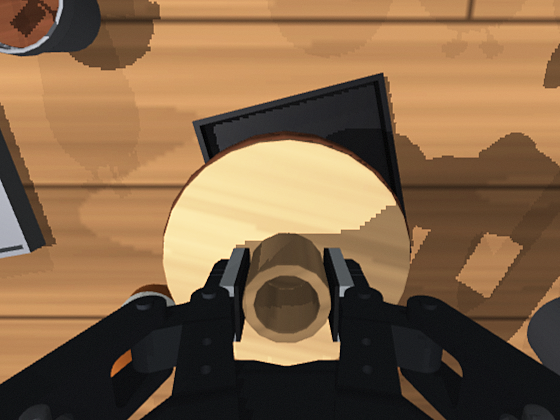

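View pics/t6.png

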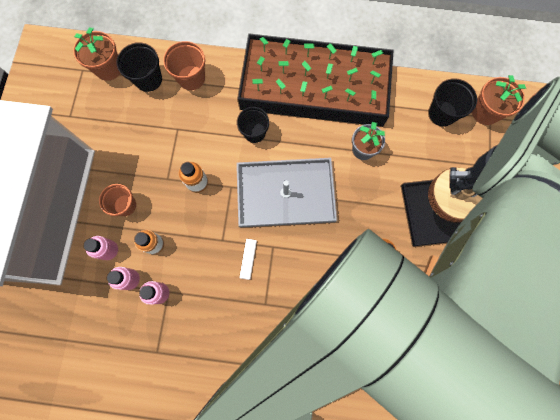

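```bash
python3 - <<'E'
from h import *
from cell import state,read_camera
s=state();p=read_camera('wrist');c=cam(p,s);print(s["eef_pos"])
A,B=[ray(c,u,.022)[:2] for u in[(194,122),(383,74)]]
d=B-A;L=np.linalg.norm(d);n=np.array([d[1],-d[0]])/L
if n[0]>0:n=-n
print(A,B,L,np.degrees(np.arctan2(d[1],d[0])),(A+B)/2+n*.0825)
E
```

```text
[ 0.57888851 -0.35883122  0.18117253]
[ 0.63682082 -0.27971202] [ 0.67562027 -0.43787211] 0.1628496585309495 -76.2165351161933 [ 0.57609629 -0.37844795]
```

arm_command(
  motion=[0, 0.25, 0.4, 0, 0, 0, 0, 0, 0.27, 0.6, 0, 0, 0, 0, 0, 0, 0.7, 0, 0, 0, 0, 0, 0, 0.7, 0, 0, 0, 0, 0, 0, 0.7, 0, 0, 0, 0, 0, 0, 0.5, 0, 0, 0, 0, 0, 0, 0.3, 0, 0, 0, 0, 0, 0, 0.2, 0, 0, 0, 0, 0, 0, 0.1, 0, 0, 0, 0, 0, 0, 0, 0, 0, 0, 0],
)

```text
time: 10.08
eef_pos: [0.5787, -0.3758, 0.0547]
tool_rot: [3.141, 0.0, 0.001]
ft_force: [0.3, 0.8, -1.8]
width: 0.0328
```

arm_command(
  motion=[0, 0, 0, 0, 0, 0, 0],
)

```text
time: 10.17
eef_pos: [0.5792, -0.3761, 0.0558]
tool_rot: [3.141, -0.001, 0.0]
ft_force: [0.1, 0.4, -2.8]
width: 0.033
```

```bash
python3 look.py w7
```

```text
t 10.17 q [-0.592  0.633  1.499 -0.     1.008  0.978] pos [ 0.5792 -0.3761  0.0558] rot [ 3.141e+00 -1.000e-03  0.000e+00] w 0.033 F [ 0.1  0.4 -2.8]
```

View pics/w7.png

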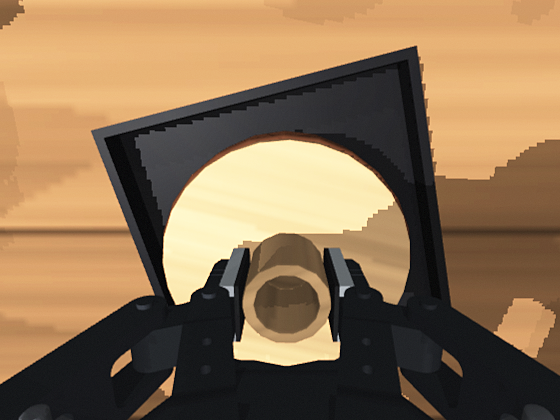

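arm_command(
  motion=[0, 0, 0.15, 0, 0, 0, 0, 0, 0, 0.15, 0, 0, 0, 0, 0, 0, 0, 0, 0, 0, 0, 0, 0, 0, 0, 0, 0, 0, 0, 0, 0, 0, 0, 0, 0.5, 0, 0, 0, 0, 0, 0, 1, 0, 0, 0, 0, 0, 0, 1, 0, 0, 0, 0, 0, 0, 1, 0, 0, 0, 0, 0, 0, 1, 0, 0, 0, 0, 0, 0, 1],
)

```text
time: 11.05
eef_pos: [0.5787, -0.3757, 0.046]
tool_rot: [3.141, -0.0, 0.0]
ft_force: [-0.0, -0.9, 0.0]
width: 0.0852
```

arm_command(
  motion=[0, 0, -0.5, 0, 0, 0, 1, 0, 0, -1, 0, 0, 0, 1, 0, 0, -1, 0, 0, 0, 1, 0, 0, -1, 0, 0, 0, 1, 0, 0, -1, 0, 0, 0, 1, 0, 0, -1, 0, 0, 0, 1, 0, 0, -1, 0, 0, 0, 1, 0, 0, -1, 0, 0, 0, 1, 0, 0, -1, 0, 0, 0, 1, 0, 0, 0, 0, 0, 0, 1],
)

```text
time: 11.88
eef_pos: [0.5805, -0.3769, 0.3088]
tool_rot: [3.134, -0.011, 0.0]
ft_force: [0.2, -0.0, 0.1]
width: 0.0854
```

```bash
python3 look.py w8 reel
```

```text
t 11.88 q [-0.592  0.477  1.127 -0.     1.525  0.978] pos [ 0.5805 -0.3769  0.3088] rot [ 3.134 -0.011  0.   ] w 0.0854 F [ 0.2 -0.   0.1]
reel [ 0.5813 -0.3729] rms 1.26 0.89 [282. 169.  97.  95.]
```

View pics/w8.png

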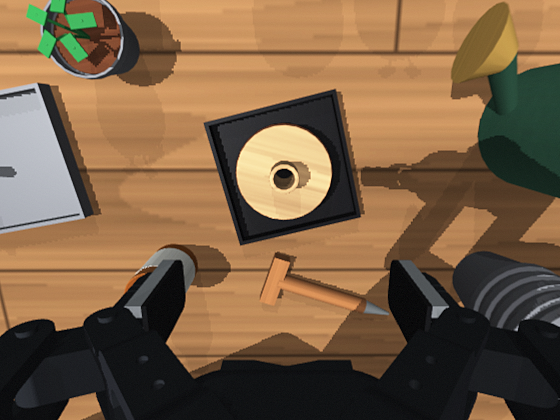

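arm_command(
  motion=[-0.85, -0.75, 0.23, 0, 0, 0, 1, -0.85, -0.75, 0.23, 0, 0, 0, 1, -0.85, -0.75, 0.23, 0, 0, 0, 1, -0.85, -0.75, 0.23, 0, 0, 0, 1, -0.85, -0.75, 0.23, 0, 0, 0, 1, -0.85, -0.75, 0.23, 0, 0, 0, 1, -0.85, -0.75, 0.23, 0, 0, 0, 1, 0, 0, 0, 0, 0, 0, 1, 0, 0, 0, 0, 0, 0, 1, 0, 0, 0, 0, 0, 0, 1],
)

```text
time: 12.82
eef_pos: [0.4003, -0.2184, 0.2522]
tool_rot: [3.141, 0.0, 0.001]
ft_force: [-0.2, 0.0, 0.2]
width: 0.0851
```

```bash
python3 look.py w9 large
```

```text
t 12.82 q [-0.525  0.117  1.78  -0.     1.244  1.046] pos [ 0.4003 -0.2184  0.2522] rot [3.141e+00 0.000e+00 1.000e-03] w 0.0851 F [-0.2  0.   0.2]
large [ 0.4384 -0.2204] rms 0.56 0.58 [289. 145.  72.  75.]
```

View pics/w9.png

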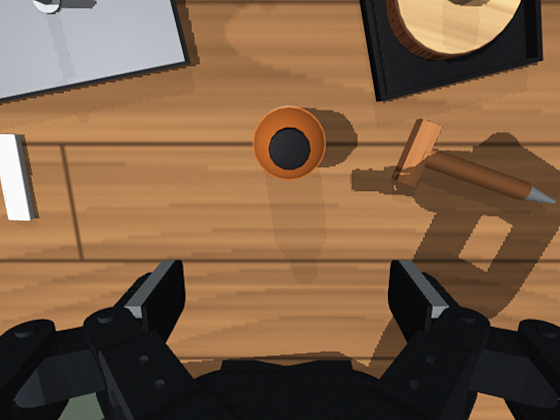

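arm_command(
  motion=[0.64, 0.035, 0.2, 0, 0, 0, 1, 0.64, 0.035, 0.4, 0, 0, 0, 1, 0, 0, 0.8, 0, 0, 0, 1, 0, 0, 0.8, 0, 0, 0, 1, 0, 0, 0.8, 0, 0, 0, 1, 0, 0, 0.7, 0, 0, 0, 1, 0, 0, 0.5, 0, 0, 0, 1, 0, 0, 0, 0, 0, 0, 1, 0, 0, 0, 0, 0, 0, 1],
)

```text
time: 13.67
eef_pos: [0.439, -0.2208, 0.126]
tool_rot: [-3.141, 0.001, 0.0]
ft_force: [-0.1, 0.2, 0.4]
width: 0.0853
```

```bash
python3 look.py w10
```

```text
t 13.67 q [-0.489  0.287  1.906 -0.     0.95   1.081] pos [ 0.439  -0.2208  0.126 ] rot [-3.141e+00  1.000e-03  0.000e+00] w 0.0853 F [-0.1  0.2  0.4]
```

View pics/w10.png

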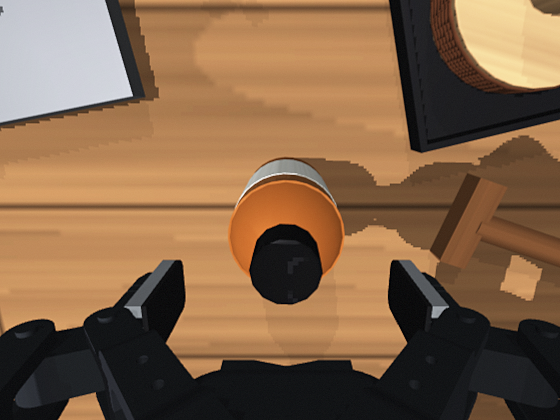

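arm_command(
  motion=[0, 0, 0.6, 0, 0, 0, 1, 0, 0, 0.6, 0, 0, 0, 1, 0, 0, 0.5, 0, 0, 0, 1, 0, 0, 0.25, 0, 0, 0, 1, 0, 0, 0, 0, 0, 0, 1, 0, 0, 0, 0, 0, 0, 1],
)

```text
time: 14.22
eef_pos: [0.4393, -0.2208, 0.0689]
tool_rot: [3.141, -0.001, 0.0]
ft_force: [0.2, -0.2, 0.7]
width: 0.0853
```

arm_command(
  motion=[0, 0, 0, 0, 0, 0, 0, 0, 0, 0, 0, 0, 0, 0, 0, 0, 0, 0, 0, 0, 0, 0, 0, 0, 0, 0, 0, 0, 0, 0, 0, 0, 0, 0, 0, 0, 0, 0, 0, 0, 0, 0],
  grip_force=90,
)

```text
time: 14.72
eef_pos: [0.4394, -0.2207, 0.0701]
tool_rot: [3.14, -0.003, 0.0]
ft_force: [-0.8, 2.5, 7.4]
width: 0.0613
```

arm_command(
  motion=[0, 0, -0.3, 0, 0, 0, 0, 0, 0, -0.6, 0, 0, 0, 0, 0, 0, -0.9, 0, 0, 0, 0, 0, 0, -0.9, 0, 0, 0, 0, 0, 0, -0.9, 0, 0, 0, 0, 0, 0, -0.9, 0, 0, 0, 0, 0, 0, -0.9, 0, 0, 0, 0, 0, 0, -0.9, 0, 0, 0, 0, 0, 0, -0.9, 0, 0, 0, 0, 0, 0, -0.9, 0, 0, 0, 0],
)

```text
time: 15.55
eef_pos: [0.4376, -0.2199, 0.3126]
tool_rot: [-3.141, 0.001, 0.0]
ft_force: [0.1, 0.0, -5.7]
width: 0.0612
```

```bash
python3 look.py w11
```

```text
t 15.55 q [-0.489  0.141  1.6   -0.     1.402  1.081] pos [ 0.4376 -0.2199  0.3126] rot [-3.141e+00  1.000e-03  0.000e+00] w 0.0612 F [ 0.1  0.  -5.7]
```

View pics/w11.png

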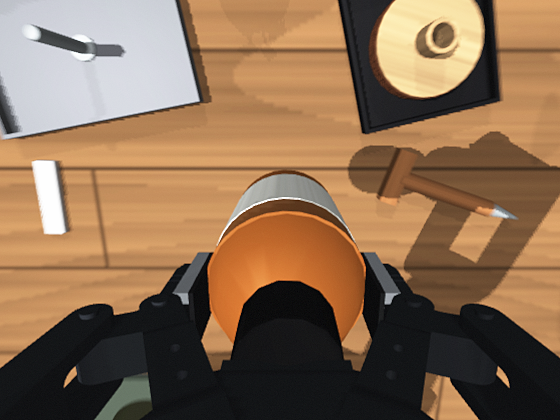

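arm_command(
  motion=[0.1, -0.6, -0.3, 0, 0, 0, 0, 0.1, -0.85, -0.4, 0, 0, 0, 0, 0.1, -0.85, -0.4, 0, 0, 0, 0, 0.1, -0.85, -0.4, 0, 0, 0, 0, 0.1, -0.85, -0.4, 0, 0, 0, 0, 0.1, -0.85, -0.4, 0, 0, 0, 0, 0.1, -0.85, -0.4, 0, 0, 0, 0, 0.1, -0.85, -0.4, 0, 0, 0, 0, 0, -0.5, -0.2, 0, 0, 0, 0, 0, 0, 0, 0, 0, 0, 0],
)

```text
time: 16.43
eef_pos: [0.4624, -0.006, 0.4111]
tool_rot: [-3.14, -0.002, 0.004]
ft_force: [0.5, -0.1, -4.0]
width: 0.0612
```

```bash
python3 look.py w12; python3 - <<'E'
import cv2
cv2.imwrite("pics/d12.png",cv2.hconcat([cv2.imread("pics/w11.png")[160:400,140:440],cv2.imread("pics/w12.png")[160:400,140:440]]))
E
```

```text
t 16.43 q [-0.039  0.074  1.439  0.002  1.627  1.527] pos [ 0.4624 -0.006   0.4111] rot [-3.14e+00 -2.00e-03  4.00e-03] w 0.0612 F [ 0.5 -0.1 -4. ]
```

View pics/d12.png

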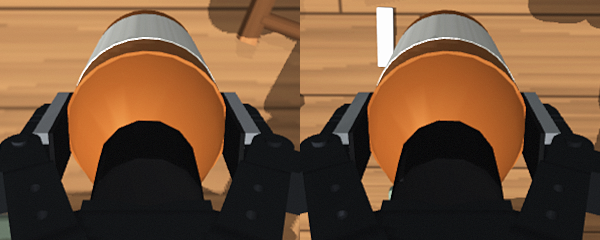

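arm_command(
  motion=[0, 0, 0, 0.4, 0, 0, 0, 0, 0, 0, 0.6, 0, 0, 0, 0, 0, 0, 0, 0, 0, 0, 0, 0, 0, 0, 0, 0, 0, 0, 0, 0, 0, 0, 0, 0],
)

```text
time: 16.9
eef_pos: [0.4621, -0.0095, 0.4096]
tool_rot: [-3.023, 0.001, -0.001]
ft_force: [-0.3, -0.2, -4.3]
width: 0.0609
```

```bash
python3 look.py w13
```

```text
t 16.9 q [-0.126  0.079  1.442  0.118  1.636  1.452] pos [ 0.4621 -0.0095  0.4096] rot [-3.023e+00  1.000e-03 -1.000e-03] w 0.0609 F [-0.3 -0.2 -4.3]
```

arm_command(
  motion=[0, -0.3, 0, 0.4, 0, 0, 0, 0, -0.7, 0, 0.8, 0, 0, 0, 0, -0.7, 0, 0.8, 0, 0, 0, 0, -0.7, 0, 0.8, 0, 0, 0, 0, -0.7, 0, 0.8, 0, 0, 0, 0, -0.7, 0, 0.8, 0, 0, 0, 0, -0.7, 0, 0.8, 0, 0, 0, 0, -0.7, 0, 0.8, 0, 0, 0, 0, -0.7, 0, 0.8, 0, 0, 0],
)

```text
time: 17.7
eef_pos: [0.4622, 0.1441, 0.4903]
tool_rot: [-2.205, 0.0, 0.001]
ft_force: [-0.9, -0.5, -5.1]
width: 0.0614
```

```bash
python3 look.py w14;python3 - <<'E'
from cell import read_camera
import cv2
p=read_camera("scene");cv2.imwrite("pics/s14.png",p["color"][:,:,::-1])
E
```

```text
t 17.7 q [-0.262  0.103  1.527  0.91   1.746  1.365] pos [0.4622 0.1441 0.4903] rot [-2.205e+00  0.000e+00  1.000e-03] w 0.0614 F [-0.9 -0.5 -5.1]
```

View pics/s14.png

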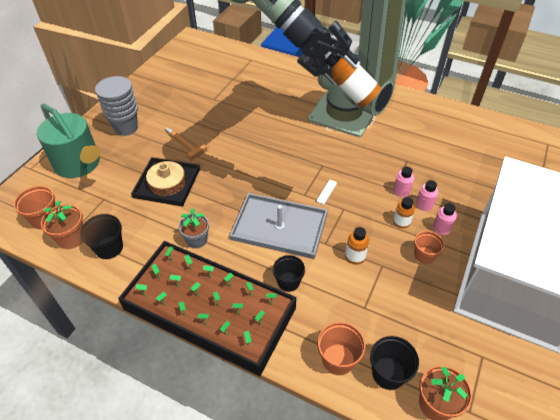

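arm_command(
  motion=[0, -0.7, 0, 0.8, 0, 0, 0, 0, -0.7, 0, 0.9, 0, 0, 0, 0, -0.7, 0, 0.9, 0, 0, 0, 0, -0.7, 0, 0.9, 0, 0, 0, 0, -0.7, 0, 0.9, 0, 0, 0, 0, -0.7, 0, 0.9, 0, 0, 0, 0, -0.7, 0, 0.9, 0, 0, 0, 0, -0.7, 0, 0.9, 0, 0, 0],
)

```text
time: 18.47
eef_pos: [0.4621, 0.1875, 0.6469]
tool_rot: [-1.355, 0.001, 0.002]
ft_force: [-0.1, -0.1, -4.0]
width: 0.0612
```

```bash
python3 look.py w15
```

```text
t 18.47 q [-0.285  0.148  1.721  1.701  1.904  1.327] pos [0.4621 0.1875 0.6469] rot [-1.355e+00  1.000e-03  2.000e-03] w 0.0612 F [-0.1 -0.1 -4. ]
```

arm_command(
  motion=[0, -0.7, 0, 0.9, 0, 0, 0, 0, -0.7, 0, 0.9, 0, 0, 0, 0, -0.7, 0, 0.9, 0, 0, 0, 0, -0.7, 0, 0.9, 0, 0, 0, 0, -0.7, 0, 0.9, 0, 0, 0, 0, -0.7, 0, 0.9, 0, 0, 0, 0, -0.6, 0, 0.8, 0, 0, 0, 0, -0.4, 0, 0.6, 0, 0, 0, 0, 0, 0, 0, 0, 0, 0, 0, 0, 0, 0, 0, 0, 0],
)

```text
time: 19.35
eef_pos: [0.4622, 0.1071, 0.7751]
tool_rot: [-0.543, 0.0, 0.003]
ft_force: [-0.4, 0.3, -3.9]
width: 0.0611
```

arm_command(
  motion=[0, 0, 0, 0, 0, 0, 0, 0, 0, 0, 0, 0, 0, 0, 0, 0, 0, 0, 0, 0, 0, 0, 0, 0, 0, 0, 0, 0, 0, 0, 0, 0, 0, 0, 0, 0, 0, 0, 0, 0, 0, 0, 0, 0, 0, 0, 0, 0, 0, 0, 0, 0, 0, 0, 0, 0, 0, 0, 0, 0, 0, 0, 0, 0, 0, 0, 0, 0, 0, 0],
)

```text
time: 20.18
eef_pos: [0.4624, 0.1053, 0.7755]
tool_rot: [-0.538, 0.0, 0.0]
ft_force: [0.8, -0.0, -3.8]
width: 0.0608
```

arm_command(
  motion=[0, 0, 0, 0, 0, 0, 0, 0, 0, 0, 0, 0, 0, 0, 0, 0, 0, 0, 0, 0, 0, 0, 0, 0, 0, 0, 0, 0, 0, 0, 0, 0, 0, 0, 0, 0, 0, 0, 0, 0, 0, 0, 0, 0, 0, 0, 0, 0, 0, 0, 0, 0, 0, 0, 0, 0, 0, 0, 0, 0, 0, 0, 0, 0, 0, 0, 0, 0, 0, 0],
)

```text
time: 21.02
eef_pos: [0.4624, 0.1053, 0.7755]
tool_rot: [-0.538, -0.0, 0.0]
ft_force: [-0.3, -0.3, -3.7]
width: 0.0609
```

```bash
python3 look.py w16;python3 - <<'E'
from cell import read_camera
import cv2
p=read_camera("scene");cv2.imwrite("pics/s16.png",p["color"][:,:,::-1])
E
```

```text
t 21.02 q [-0.149  0.188  1.876  2.529  2.064  1.423] pos [0.4624 0.1053 0.7755] rot [-0.538 -0.     0.   ] w 0.0609 F [-0.3 -0.3 -3.7]
```

View pics/s16.png

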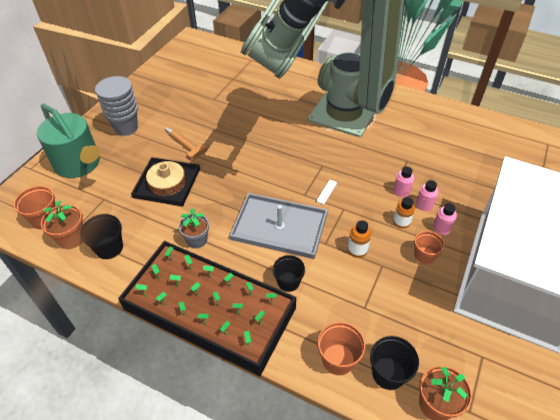

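View pics/w16.png

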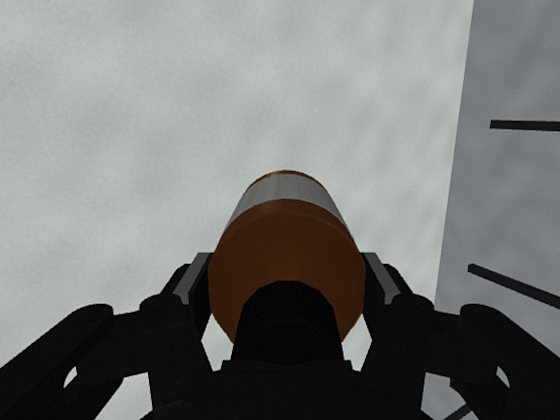

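arm_command(
  motion=[0, 0, 0, 0, 0, 0, 0, 0, 0, 0, 0, 0, 0, 0, 0, 0, 0, 0, 0, 0, 0, 0, 0.4, 0, -0.5, 0, 0, 0, 0, 0.7, 0, -0.9, 0, 0, 0, 0, 0.7, 0, -0.9, 0, 0, 0, 0, 0.7, 0, -0.9, 0, 0, 0, 0, 0.7, 0, -0.9, 0, 0, 0, 0, 0.7, 0, -0.9, 0, 0, 0, 0, 0.7, 0, -0.9, 0, 0, 0],
)

```text
time: 21.95
eef_pos: [0.4624, 0.1961, 0.6733]
tool_rot: [-1.253, 0.001, -0.0]
ft_force: [0.4, 0.6, -5.1]
width: 0.0611
```

arm_command(
  motion=[0, 0.7, 0, -0.9, 0, 0, 0, 0, 0.7, 0, -0.9, 0, 0, 0, 0, 0.7, 0, -0.9, 0, 0, 0, 0, 0.7, 0, -0.9, 0, 0, 0, 0, 0.7, 0, -0.9, 0, 0, 0, 0, 0.7, 0, -0.9, 0, 0, 0, 0, 0.7, 0, -0.9, 0, 0, 0, 0, 0.7, 0, -0.9, 0, 0, 0, 0, 0.7, 0, -0.9, 0, 0, 0, 0, 0.7, 0, -0.9, 0, 0, 0],
)

```text
time: 22.78
eef_pos: [0.4623, 0.1625, 0.4764]
tool_rot: [-2.332, -0.0, -0.0]
ft_force: [0.1, 0.5, -4.4]
width: 0.0615
```

```bash
python3 look.py w17
```

```text
t 22.78 q [-0.17   0.086  1.506  0.8    1.679  1.438] pos [0.4623 0.1625 0.4764] rot [-2.332 -0.    -0.   ] w 0.0615 F [ 0.1  0.5 -4.4]
```

arm_command(
  motion=[0, 0.7, 0, -0.9, 0, 0, 0, 0, 0.7, 0, -0.9, 0, 0, 0, 0, 0.7, 0, -0.9, 0, 0, 0, 0, 0.7, 0, -0.9, 0, 0, 0, 0, 0.7, 0, -0.9, 0, 0, 0, 0, 0.6, 0, -0.7, 0, 0, 0, 0, 0.4, 0, -0.5, 0, 0, 0, 0, 0, 0, 0, 0, 0, 0, 0, 0, 0, 0, 0, 0, 0],
)

```text
time: 23.58
eef_pos: [0.462, 0.0503, 0.4115]
tool_rot: [-3.005, 0.001, 0.001]
ft_force: [-0.3, 0.3, -4.0]
width: 0.0609
```

```bash
python3 look.py w18; python3 - <<'E'
from h import *
C=np.array([.578,.0232]);a=np.radians(10.2);R=np.array([[np.cos(a),-np.sin(a)],[np.sin(a),np.cos(a)]])
for n,o in dict(large=(-.035,-.078),medium=(.035,-.0),small=(0,0)).items(): print(n,C+R@o)
for o in[(-.03,-.078),(0.03,.08),(-.04,.075),(.04,-.07),(.03,-.08)]: print(o,C+R@np.array(o))
E
```

```text
t 23.58 q [-0.01   0.076  1.443  0.137  1.625  1.567] pos [0.462  0.0503 0.4115] rot [-3.005e+00  1.000e-03  1.000e-03] w 0.0609 F [-0.3  0.3 -4. ]
large [ 0.55736576 -0.05976522]
medium [0.61244685 0.02939797]
small [0.578  0.0232]
(-0.03, -0.078) [ 0.56228674 -0.0588798 ]
(0.03, 0.08) [0.59335909 0.10724819]
(-0.04, 0.075) [0.52535082 0.08993128]
(0.04, -0.07) [ 0.62976376 -0.0386103 ]
(0.03, -0.08) [ 0.62169265 -0.05022311]
```

arm_command(
  motion=[0, 0, 0, -0.57, 0, 0, 0, 0, 0, 0, -0.57, 0, 0, 0, 0.6, 0.5, 0.7, 0, 0, 0, 0, 0.6, 0.5, 0.8, 0, 0, 0, 0, 0.6, 0.5, 0.8, 0, 0, 0, 0, 0.6, 0.5, 0.8, 0, 0, 0, 0, 0.6, 0.5, 0.8, 0, 0, 0, 0, 0.6, 0.5, 0.8, 0, 0, 0, 0, 0.6, 0.4, 0.6, 0, 0, 0, 0, 0, 0, 0, 0, 0, 0, 0],
)

```text
time: 24.47
eef_pos: [0.5894, -0.0556, 0.2475]
tool_rot: [3.14, 0.006, -0.003]
ft_force: [0.1, 0.1, -5.0]
width: 0.0612
```

```bash
python3 look.py w19
```

```text
t 24.47 q [-0.112  0.34   1.492 -0.003  1.315  1.463] pos [ 0.5894 -0.0556  0.2475] rot [ 3.14e+00  6.00e-03 -3.00e-03] w 0.0612 F [ 0.1  0.1 -5. ]
```

View pics/w19.png

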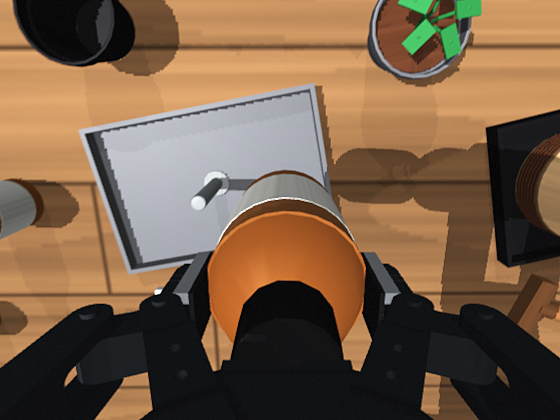

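```bash
python3 - <<'E'
from h import *
from cell import state,read_camera
s=state();p=read_camera('wrist');c=cam(p,s);print(s["eef_pos"])
A,B,D=[ray(c,u,.022)[:2] for u in[(80,130),(315,87),(130,273)]]
print((B+D)/2, np.linalg.norm(A-B),np.linalg.norm(A-D),ray(c,(217,182),.005),ray(c,(199,203),.093))
E
```

```text
[ 0.58831173 -0.05445742  0.24965955]
[0.5733858  0.02350075] 0.24996914524672897 0.16877539321732124 [0.57545188 0.02501856 0.005     ] [0.57476387 0.02425859 0.093     ]
```

arm_command(
  motion=[0, 0, 0.4, 0, 0, 0, 0, 0, 0, 0.8, 0, 0, 0, 0, 0, 0, 0.9, 0, 0, 0, 0, 0, 0, 0.9, 0, 0, 0, 0, 0, 0, 0.9, 0, 0, 0, 0, 0, 0, 0.7, 0, 0, 0, 0, 0, 0, 0.5, 0, 0, 0, 0, 0, 0, 0.3, 0, 0, 0, 0, 0, 0, 0, 0, 0, 0, 0, 0, 0, 0, 0, 0, 0, 0],
)

```text
time: 25.4
eef_pos: [0.5889, -0.0543, 0.0923]
tool_rot: [3.137, -0.002, 0.0]
ft_force: [1.0, 0.1, -5.1]
width: 0.0609
```

```bash
python3 look.py w20
```

```text
t 25.4 q [-0.109  0.461  1.72  -0.005  0.958  1.464] pos [ 0.5889 -0.0543  0.0923] rot [ 3.137e+00 -2.000e-03  0.000e+00] w 0.0609 F [ 1.   0.1 -5.1]
```

View pics/w20.png

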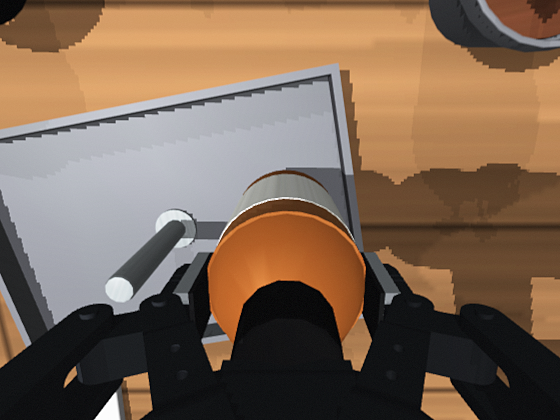

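arm_command(
  motion=[0, 0, 0.2, 0, 0, 0, 0, 0, 0, 0.15, 0, 0, 0, 0, 0, 0, 0.1, 0, 0, 0, 0, 0, 0, 0, 0, 0, 0, 0, 0, 0, 0, 0, 0, 0, 0],
)

```text
time: 25.87
eef_pos: [0.5883, -0.0547, 0.0775]
tool_rot: [3.137, 0.0, 0.0]
ft_force: [-0.0, -0.4, -3.8]
width: 0.0609
```

arm_command(
  motion=[0, 0, 0.1, 0, 0, 0, 0, 0, 0, 0, 0, 0, 0, 0, 0, 0, 0, 0, 0, 0, 0],
)

```text
time: 26.12
eef_pos: [0.5891, -0.0548, 0.0752]
tool_rot: [3.137, -0.002, 0.0]
ft_force: [0.5, -1.2, -2.0]
width: 0.0613
```

Nearly touching down; lower a touch more and release.

arm_command(
  motion=[0, 0, 0.04, 0, 0, 0, 0, 0, 0, 0, 0, 0, 0, 0, 0, 0, 0, 0, 0, 0, 0.85, 0, 0, 0, 0, 0, 0, 0.9, 0, 0, 0, 0, 0, 0, 1, 0, 0, 0, 0, 0, 0, 1, 0, 0, 0, 0, 0, 0, 1],
)

```text
time: 26.7
eef_pos: [0.5885, -0.0547, 0.0734]
tool_rot: [3.137, 0.0, 0.0]
ft_force: [0.4, 0.3, -0.4]
width: 0.085
```

arm_command(
  motion=[0, 0, -0.5, 0, 0, 0, 1, 0, 0, -1, 0, 0, 0, 1, 0, 0, -1, 0, 0, 0, 1, 0, 0, -1, 0, 0, 0, 1, 0, 0, -1, 0, 0, 0, 1, 0, 0, -1, 0, 0, 0, 1, 0, 0, -1, 0, 0, 0, 1, 0, 0, 0, 0, 0, 0, 1, 0, 0, 0, 0, 0, 0, 1],
)

```text
time: 27.45
eef_pos: [0.5892, -0.0539, 0.2704]
tool_rot: [3.136, -0.004, 0.0]
ft_force: [-0.1, -0.0, -0.2]
width: 0.0853
```

```bash
python3 look.py w21 medium large; python3 - <<'E'
from cell import read_camera,models
from h import *
p=read_camera("scene");c=cam(p)
cv2.imwrite("pics/s21.png",p["color"][:,:,::-1])
for l in ["large","medium","small"]:
    for b in models.boxes_of(l,p)[:3]:
        x,e=fit(c,b["box"],M[l]);print(l,np.round(x,4),round(e,2),round(b["score"],2),np.round(b["box"]))
E
```

```text
t 27.45 q [-0.108  0.323  1.461 -0.005  1.353  1.463] pos [ 0.5892 -0.0539  0.2704] rot [ 3.136 -0.004  0.   ] w 0.0853 F [-0.1 -0.  -0.2]
medium [0.555  0.2116] rms 21.71 0.89 [ 30. 208.  58.  62.]
large [ 0.5903 -0.0549] rms 0.92 0.78 [287. 179.  69.  76.]
large [ 0.5936 -0.0554] 0.83 0.88 [253. 207.  26.  43.]
medium [0.5563 0.2543] 1.23 0.6 [358. 238.  23.  35.]
small [0.3147 0.3838] 1.9 0.97 [426. 196.  27.  30.]
small [0.2943 0.3065] 1.91 0.7 [403. 183.  23.  26.]
small [0.3794 0.4551] 0.77 0.65 [444. 220.  22.  32.]
```

View pics/w21.png

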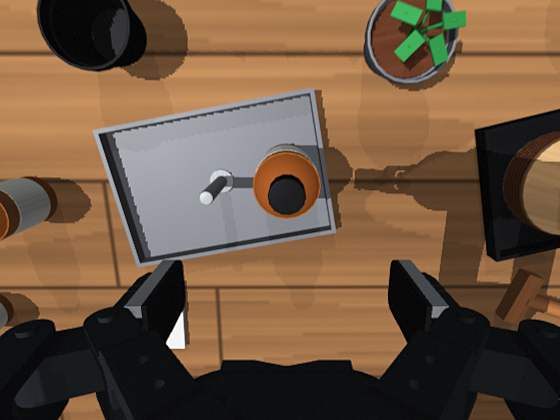

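View pics/s21.png

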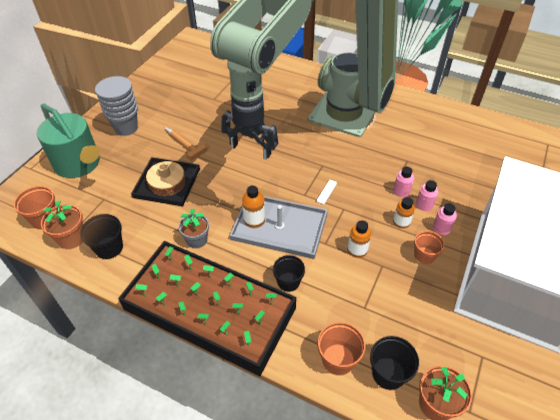

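arm_command(
  motion=[-0.3, -0.95, 0, 0, 0, 0, 1, -0.3, -1, 0, 0, 0, 0, 1, -0.3, -1, 0, 0, 0, 0, 1, -0.3, -1, 0, 0, 0, 0, 1, -0.3, -1, 0, 0, 0, 0, 1, -0.3, -1, 0, 0, 0, 0, 1, -0.3, -1, 0, 0, 0, 0, 1, -0.3, -1, 0.2, 0, 0, 0, 1, -0.2, -1, 0.2, 0, 0, 0, 1, -0.2, -1, 0.2, 0, 0, 0, 1],
)

```text
time: 28.63
eef_pos: [0.5035, 0.246, 0.2485]
tool_rot: [3.137, 0.0, 0.001]
ft_force: [-0.1, -0.3, -0.8]
width: 0.0853
```

arm_command(
  motion=[0, -0.25, 0.1, 0, 0, 0, 1, 0, 0, 0, 0, 0, 0, 1, 0, 0, 0, 0, 0, 0, 1, 0, 0, 0, 0, 0, 0, 1],
)

```text
time: 28.97
eef_pos: [0.5047, 0.251, 0.246]
tool_rot: [3.136, -0.0, -0.001]
ft_force: [0.0, -1.3, 0.0]
width: 0.0854
```

```bash
python3 look.py w22 medium small
```

```text
t 28.97 q [ 0.444  0.294  1.564 -0.005  1.286  2.017] pos [0.5047 0.251  0.246 ] rot [ 3.136e+00 -0.000e+00 -1.000e-03] w 0.0854 F [ 0.  -1.3  0. ]
medium [0.5526 0.2563] rms 3.25 0.69 [280. 132.  65.  58.]
small [0.3097 0.3035] rms 13.13 0.89 [240. 347.  48.  48.]
small [0.4    0.3336] rms 2.63 0.88 [210. 274.  51.  74.]
small [0.3187 0.3631] rms 12.39 0.75 [188. 340.  33.  61.]
```

View pics/w22.png

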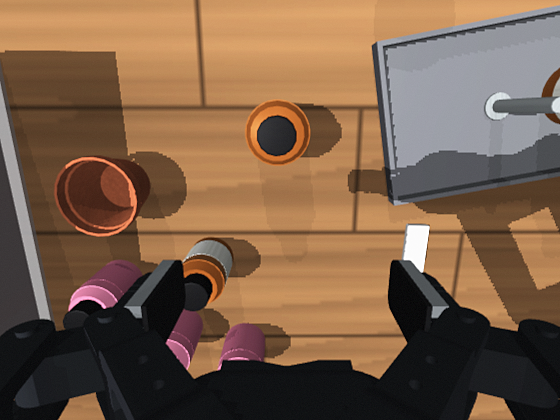

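```bash
python3 - <<'E'
from h import *
from cell import state,read_camera
s=state();p=read_camera('wrist');c=cam(p,s);print(s["eef_pos"])
print(ray(c,(277.5,136),.115),fit(c,(278.5,132,65,65),M["medium"]))
E
```

```text
[0.50479823 0.25092126 0.24635307]
[0.55326552 0.25734176 0.115     ] (array([0.55335888, 0.25718504]), np.float64(0.6701552903471631))
```

arm_command(
  motion=[0.8, -0.1, 0.2, 0.04, 0, 0, 1, 0.82, -0.1, 0.4, 0, 0, 0, 1, 0, 0, 0.8, 0, 0, 0, 1, 0, 0, 0.8, 0, 0, 0, 1, 0, 0, 0.8, 0, 0, 0, 1, 0, 0, 0.8, 0, 0, 0, 1, 0, 0, 0.8, 0, 0, 0, 1, 0, 0, 0, 0, 0, 0, 1, 0, 0, 0, 0, 0, 0, 1],
)

```text
time: 29.92
eef_pos: [0.5526, 0.2573, 0.1073]
tool_rot: [3.14, 0.002, -0.0]
ft_force: [0.4, -0.4, -0.5]
width: 0.0855
```

```bash
python3 look.py w23
```

```text
t 29.92 q [ 0.417  0.473  1.654 -0.     1.017  1.988] pos [0.5526 0.2573 0.1073] rot [ 3.14e+00  2.00e-03 -0.00e+00] w 0.0855 F [ 0.4 -0.4 -0.5]
```

View pics/w23.png

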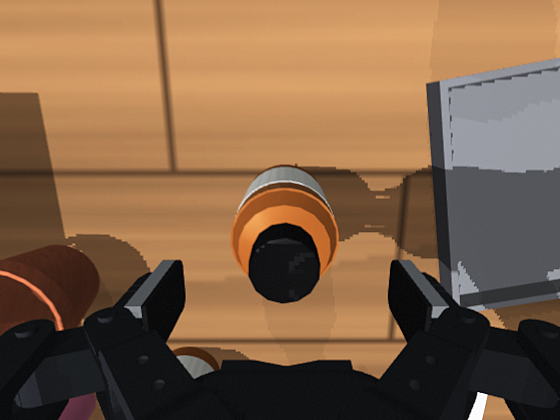

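Centred. Descend 58 mm and close.

arm_command(
  motion=[0, 0, 0.6, 0, 0, 0, 1, 0, 0, 0.6, 0, 0, 0, 1, 0, 0, 0.45, 0, 0, 0, 1, 0, 0, 0.25, 0, 0, 0, 1, 0, 0, 0, 0, 0, 0, 1, 0, 0, 0, 0, 0, 0, 1],
)

```text
time: 30.47
eef_pos: [0.5539, 0.2584, 0.0523]
tool_rot: [-3.141, -0.002, 0.0]
ft_force: [0.5, -0.4, 0.3]
width: 0.0853
```

arm_command(
  motion=[0, 0, 0, 0, 0, 0, 0, 0, 0, 0, 0, 0, 0, 0, 0, 0, 0, 0, 0, 0, 0, 0, 0, 0, 0, 0, 0, 0, 0, 0, 0, 0, 0, 0, 0, 0, 0, 0, 0, 0, 0, 0],
  grip_force=90,
)

```text
time: 30.97
eef_pos: [0.5541, 0.2584, 0.0529]
tool_rot: [-3.141, -0.003, 0.0]
ft_force: [0.7, -1.4, 5.3]
width: 0.0555
```

arm_command(
  motion=[0, 0, -0.3, 0, 0, 0, 0, 0, 0, -0.6, 0, 0, 0, 0, 0, 0, -0.9, 0, 0, 0, 0, 0, 0, -0.9, 0, 0, 0, 0, 0, 0, -0.9, 0, 0, 0, 0, 0, 0, -0.9, 0, 0, 0, 0, 0, 0, -0.9, 0, 0, 0, 0, 0, 0, -0.9, 0, 0, 0, 0, 0, 0, -0.9, 0, 0, 0, 0, 0, 0, -0.9, 0, 0, 0, 0],
)

```text
time: 31.8
eef_pos: [0.552, 0.2578, 0.2952]
tool_rot: [3.141, 0.001, 0.0]
ft_force: [0.3, 1.2, -3.5]
width: 0.0556
```

```bash
python3 look.py w24
```

```text
t 31.8 q [ 0.418  0.345  1.367 -0.     1.431  1.988] pos [0.552  0.2578 0.2952] rot [3.141e+00 1.000e-03 0.000e+00] w 0.0556 F [ 0.3  1.2 -3.5]
```

View pics/w24.png

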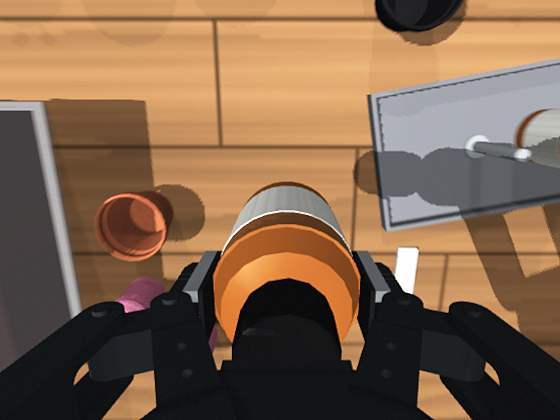

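arm_command(
  motion=[-0.2, 0.5, -0.4, 0, 0, 0, 0, -0.3, 0.9, -0.45, 0, 0, 0, 0, -0.3, 0.9, -0.45, 0, 0, 0, 0, -0.3, 0.9, -0.45, 0, 0, 0, 0, -0.3, 0.9, -0.45, 0, 0, 0, 0, -0.3, 0.9, -0.45, 0, 0, 0, 0, -0.3, 0.9, -0.45, 0, 0, 0, 0, -0.3, 0.9, -0.45, 0, 0, 0, 0, -0.3, 0.9, -0.4, 0, 0, 0, 0, -0.2, 0.7, -0.2, 0, 0, 0, 0],
)

```text
time: 32.68
eef_pos: [0.4673, 0.004, 0.4193]
tool_rot: [3.141, 0.0, -0.001]
ft_force: [-0.1, 0.5, -3.2]
width: 0.0551
```

arm_command(
  motion=[0, 0, 0, 0.4, 0, 0, 0, 0, -0.3, 0, 0.7, 0, 0, 0, 0, -0.7, 0, 0.9, 0, 0, 0, 0, -0.7, 0, 0.9, 0, 0, 0, 0, -0.7, 0, 0.9, 0, 0, 0, 0, -0.7, 0, 0.9, 0, 0, 0, 0, -0.7, 0, 0.9, 0, 0, 0, 0, -0.7, 0, 0.9, 0, 0, 0, 0, -0.7, 0, 0.9, 0, 0, 0, 0, -0.7, 0, 0.9, 0, 0, 0],
)

```text
time: 33.52
eef_pos: [0.4683, 0.157, 0.4978]
tool_rot: [-2.143, 0.002, -0.001]
ft_force: [-0.3, -0.1, -4.0]
width: 0.0554
```

```bash
python3 look.py w25
```

```text
t 33.52 q [-0.256  0.114  1.536  0.971  1.741  1.365] pos [0.4683 0.157  0.4978] rot [-2.143e+00  2.000e-03 -1.000e-03] w 0.0554 F [-0.3 -0.1 -4. ]
```

arm_command(
  motion=[0, -0.7, 0, 0.9, 0, 0, 0, 0, -0.7, 0, 0.9, 0, 0, 0, 0, -0.7, 0, 0.9, 0, 0, 0, 0, -0.7, 0, 0.9, 0, 0, 0, 0, -0.7, 0, 0.9, 0, 0, 0, 0, -0.7, 0, 0.9, 0, 0, 0, 0, -0.7, 0, 0.9, 0, 0, 0, 0, -0.7, 0, 0.9, 0, 0, 0, 0, -0.7, 0, 0.9, 0, 0, 0, 0, -0.7, 0, 0.9, 0, 0, 0],
)

```text
time: 34.4
eef_pos: [0.4687, 0.1751, 0.6969]
tool_rot: [-1.065, 0.003, 0.001]
ft_force: [0.5, 0.2, -2.5]
width: 0.0555
```

arm_command(
  motion=[0, -0.7, 0, 0.9, 0, 0, 0, 0, -0.7, 0, 0.9, 0, 0, 0, 0, -0.6, 0, 0.8, 0, 0, 0, 0, -0.4, 0, 0.6, 0, 0, 0, 0, 0, 0, 0, 0, 0, 0, 0, 0, 0, 0, 0, 0, 0, 0, 0, 0, 0, 0, 0, 0, 0, 0, 0, 0, 0, 0, 0, 0, 0, 0, 0, 0, 0, 0, 0, 0, 0, 0, 0, 0, 0],
)

```text
time: 35.23
eef_pos: [0.4688, 0.1321, 0.755]
tool_rot: [-0.683, -0.0, 0.0]
ft_force: [0.9, -0.2, -3.3]
width: 0.0554
```

arm_command(
  motion=[0, 0, 0, 0, 0, 0, 0, 0, 0, 0, 0, 0, 0, 0, 0, 0, 0, 0, 0, 0, 0, 0, 0, 0, 0, 0, 0, 0, 0, 0, 0, 0, 0, 0, 0, 0, 0, 0, 0, 0, 0, 0, 0, 0, 0, 0, 0, 0, 0, 0, 0, 0, 0, 0, 0, 0, 0, 0, 0, 0, 0, 0, 0, 0, 0, 0, 0, 0, 0, 0],
)

```text
time: 36.07
eef_pos: [0.4689, 0.1321, 0.755]
tool_rot: [-0.682, -0.0, 0.0]
ft_force: [0.6, -0.0, -3.7]
width: 0.0555
```

arm_command(
  motion=[0, 0, 0, 0, 0, 0, 0, 0, 0, 0, 0, 0, 0, 0, 0, 0, 0, 0, 0, 0, 0, 0, 0, 0, 0, 0, 0, 0, 0, 0, 0, 0, 0, 0, 0, 0, 0, 0, 0, 0, 0, 0, 0, 0, 0, 0, 0, 0, 0, 0, 0, 0, 0, 0, 0, 0, 0, 0, 0, 0, 0, 0, 0, 0, 0, 0, 0, 0, 0, 0],
)

```text
time: 36.9
eef_pos: [0.4689, 0.1321, 0.755]
tool_rot: [-0.682, 0.0, 0.0]
ft_force: [1.1, -0.6, -2.8]
width: 0.0555
```

```bash
python3 look.py w26
```

```text
t 36.9 q [-0.169  0.195  1.851  2.373  2.037  1.377] pos [0.4689 0.1321 0.755 ] rot [-0.682  0.     0.   ] w 0.0555 F [ 1.1 -0.6 -2.8]
```

View pics/w26.png

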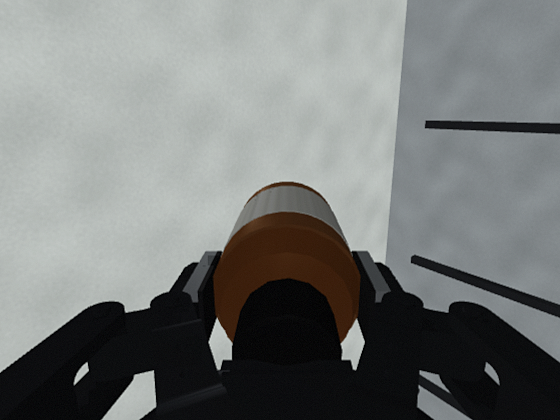

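arm_command(
  motion=[0, 0.4, 0, -0.5, 0, 0, 0, 0, 0.7, 0, -0.9, 0, 0, 0, 0, 0.7, 0, -0.9, 0, 0, 0, 0, 0.7, 0, -0.9, 0, 0, 0, 0, 0.7, 0, -0.9, 0, 0, 0, 0, 0.7, 0, -0.9, 0, 0, 0, 0, 0.7, 0, -0.9, 0, 0, 0, 0, 0.7, 0, -0.9, 0, 0, 0, 0, 0.7, 0, -0.9, 0, 0, 0, 0, 0.7, 0, -0.9, 0, 0, 0],
)

```text
time: 37.78
eef_pos: [0.469, 0.2113, 0.5783]
tool_rot: [-1.721, 0.0, -0.0]
ft_force: [0.1, 0.1, -4.1]
width: 0.0556
```

arm_command(
  motion=[0, 0.7, 0, -0.9, 0, 0, 0, 0, 0.7, 0, -0.9, 0, 0, 0, 0, 0.7, 0, -0.9, 0, 0, 0, 0, 0.7, 0, -0.9, 0, 0, 0, 0, 0.7, 0, -0.9, 0, 0, 0, 0, 0.7, 0, -0.9, 0, 0, 0, 0, 0.7, 0, -0.9, 0, 0, 0, 0, 0.7, 0, -0.9, 0, 0, 0, 0, 0.7, 0, -0.9, 0, 0, 0, 0, 0.7, 0, -0.9, 0, 0, 0],
)

```text
time: 38.62
eef_pos: [0.4688, 0.0932, 0.4178]
tool_rot: [-2.798, 0.0, 0.0]
ft_force: [-0.3, -0.3, -4.4]
width: 0.0553
```

arm_command(
  motion=[0, 0.7, 0, -0.9, 0, 0, 0, 0, 0.4, 0, -0.6, 0, 0, 0, 0, 0, 0, 0, 0, 0, 0, 0, 0, 0, 0, 0, 0, 0],
)

```text
time: 38.95
eef_pos: [0.4687, 0.0638, 0.4081]
tool_rot: [-2.971, 0.0, 0.002]
ft_force: [-0.5, -0.4, -3.5]
width: 0.0556
```

```bash
python3 look.py w27; python3 - <<'E'
from h import *
C=np.array([.575,.024]);a=np.radians(10.2);R=np.array([[np.cos(a),-np.sin(a)],[np.sin(a),np.cos(a)]])
for o in[(.04,.07),(-.042,.068)]: print(o,C+R@np.array(o))
E
```

```text
t 38.95 q [-0.004  0.087  1.443  0.171  1.612  1.572] pos [0.4687 0.0638 0.4081] rot [-2.971e+00  0.000e+00  2.000e-03] w 0.0556 F [-0.5 -0.4 -3.5]
(0.04, 0.07) [0.60197189 0.09997708]
(-0.042, 0.068) [0.52162202 0.08348774]
```

arm_command(
  motion=[0, 0, 0, -0.71, 0, 0, 0, 0, 0, 0, -0.71, 0, 0, 0, 0.6, -0.16, 0.7, 0, 0, 0, 0, 0.7, -0.2, 0.9, 0, 0, 0, 0, 0.7, -0.2, 0.9, 0, 0, 0, 0, 0.7, -0.2, 0.9, 0, 0, 0, 0, 0.7, -0.2, 0.9, 0, 0, 0, 0, 0.6, -0.15, 0.9, 0, 0, 0, 0, 0.4, -0.1, 0.7, 0, 0, 0, 0, 0, 0, 0, 0, 0, 0, 0],
)

```text
time: 39.83
eef_pos: [0.6004, 0.0988, 0.2246]
tool_rot: [3.14, 0.01, -0.001]
ft_force: [-0.3, -0.3, -4.5]
width: 0.0556
```

```bash
python3 look.py w28
```

```text
t 39.83 q [0.144 0.382 1.487 0.    1.283 1.716] pos [0.6004 0.0988 0.2246] rot [ 3.14e+00  1.00e-02 -1.00e-03] w 0.0556 F [-0.3 -0.3 -4.5]
```

View pics/w28.png

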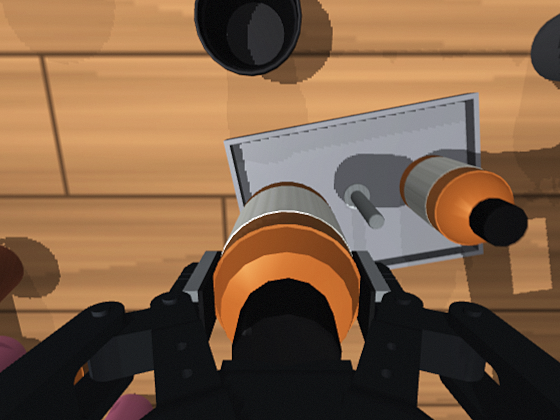

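arm_command(
  motion=[0, 0, 0.5, 0, 0, 0, 0, 0, 0, 0.9, 0, 0, 0, 0, 0, 0, 0.9, 0, 0, 0, 0, 0, 0, 0.9, 0, 0, 0, 0, 0, 0, 0.8, 0, 0, 0, 0, 0, 0, 0.6, 0, 0, 0, 0, 0, 0, 0.4, 0, 0, 0, 0, 0, 0, 0.2, 0, 0, 0, 0, 0, 0, 0, 0, 0, 0, 0, 0, 0, 0, 0, 0, 0, 0],
)

```text
time: 40.72
eef_pos: [0.6017, 0.0981, 0.0765]
tool_rot: [3.14, -0.002, -0.0]
ft_force: [0.5, -0.5, -3.4]
width: 0.0555
```

```bash
python3 look.py w29
```

```text
t 40.72 q [ 0.144  0.503  1.692 -0.002  0.945  1.716] pos [0.6017 0.0981 0.0765] rot [ 3.14e+00 -2.00e-03 -0.00e+00] w 0.0555 F [ 0.5 -0.5 -3.4]
```

View pics/w29.png

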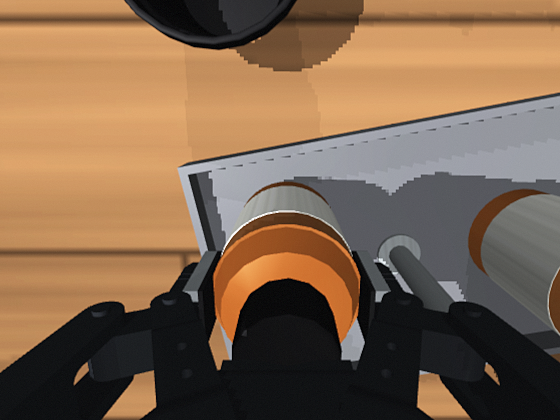

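arm_command(
  motion=[0, 0, 0.2, 0, 0, 0, 0, 0, 0, 0.18, 0, 0, 0, 0, 0, 0, 0.1, 0, 0, 0, 0, 0, 0, 0.07, 0, 0, 0, 0, 0, 0, 0, 0, 0, 0, 0, 0, 0, 0, 0, 0, 0, 0],
)

```text
time: 41.27
eef_pos: [0.601, 0.0982, 0.0584]
tool_rot: [3.139, -0.0, 0.0]
ft_force: [0.2, 0.6, -3.6]
width: 0.0556
```

arm_command(
  motion=[0, 0, 0.05, 0, 0, 0, 0, 0, 0, 0, 0, 0, 0, 0],
)

```text
time: 41.43
eef_pos: [0.6013, 0.0982, 0.058]
tool_rot: [3.139, -0.001, 0.0]
ft_force: [-2.0, 0.5, 3.8]
width: 0.0556
```

Touched down; release and rise.

arm_command(
  motion=[0, 0, 0, 0, 0, 0, 0.8, 0, 0, 0, 0, 0, 0, 0.9, 0, 0, 0, 0, 0, 0, 1, 0, 0, 0, 0, 0, 0, 1, 0, 0, 0, 0, 0, 0, 1],
)

```text
time: 41.85
eef_pos: [0.6011, 0.0981, 0.0569]
tool_rot: [3.139, -0.0, 0.0]
ft_force: [-0.2, -0.4, 0.2]
width: 0.0851
```

arm_command(
  motion=[0, 0, -0.5, 0, 0, 0, 1, 0, 0, -1, 0, 0, 0, 1, 0, 0, -1, 0, 0, 0, 1, 0, 0, -1, 0, 0, 0, 1, 0, 0, -1, 0, 0, 0, 1, 0, 0, -1, 0, 0, 0, 1, 0, 0, -1, 0, 0, 0, 1, 0, 0, 0, 0, 0, 0, 1, 0, 0, 0, 0, 0, 0, 1],
)

```text
time: 42.6
eef_pos: [0.6018, 0.0987, 0.254]
tool_rot: [3.14, -0.005, 0.0]
ft_force: [-0.4, -0.3, -0.2]
width: 0.0855
```

```bash
python3 look.py w30 medium large; python3 - <<'E'
from cell import read_camera,models
from h import *
for n in["scene","top"]:
    p=read_camera(n);c=cam(p)
    cv2.imwrite(f"pics/{n}30.png",p["color"][:,:,::-1])
    for l in ["large","medium","small"]:
        for b in models.boxes_of(l,p)[:4]:
            x,e=fit(c,b["box"],M[l]);print(n,l,np.round(x,4),round(e,2),round(b["score"],2),np.round(b["box"]))
E
```

```text
t 42.6 q [ 0.145  0.361  1.446 -0.003  1.331  1.716] pos [0.6018 0.0987 0.254 ] rot [ 3.14  -0.005  0.   ] w 0.0855 F [-0.4 -0.3 -0.2]
medium [0.5991 0.0952] rms 0.2 0.7 [290. 183.  61.  68.]
large [ 0.5875 -0.0545] rms 0.91 0.78 [444. 197. 107.  81.]
scene large [ 0.5927 -0.0502] 0.73 0.88 [254. 208.  24.  41.]
scene large [0.7473 0.1406] 4.49 0.73 [292. 274.  37.  40.]
scene medium [0.5998 0.0855] 2.21 0.91 [296. 228.  23.  32.]
scene small [0.4077 0.3393] 1.06 0.83 [403. 213.  19.  32.]
scene small [0.2883 0.3087] 0.59 0.69 [404. 182.  22.  32.]
scene small [0.3087 0.3867] 1.01 0.68 [428. 195.  23.  29.]
scene small [0.375  0.4548] 1.34 0.6 [445. 218.  20.  33.]
top large [ 0.592  -0.0541] 1.19 0.97 [318. 186.  32.  36.]
top small [0.3052 0.382 ] 0.99 0.72 [124. 278.  32.  21.]
top small [0.3938 0.3637] 4.89 0.61 [139. 243.  17.  26.]
```

View pics/w30.png

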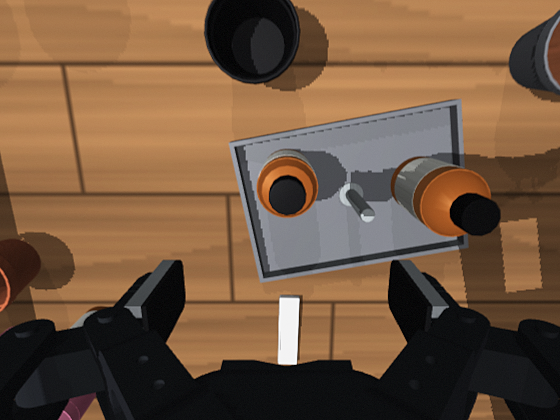

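View pics/scene30.png

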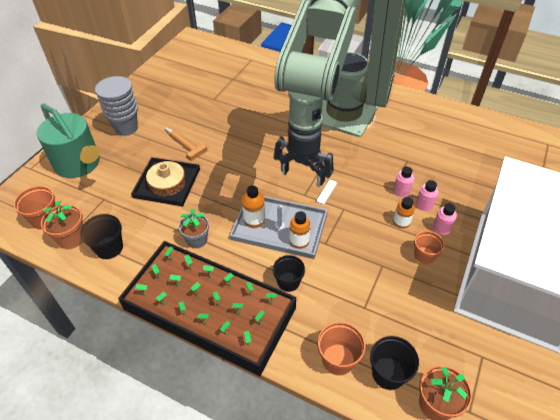

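arm_command(
  motion=[-0.8, -0.8, 0, 0, 0, 0, 1, -0.85, -0.87, 0, 0, 0, 0, 1, -0.85, -0.87, 0, 0, 0, 0, 1, -0.85, -0.87, 0, 0, 0, 0, 1, -0.85, -0.87, 0, 0, 0, 0, 1, -0.85, -0.87, 0.2, 0, 0, 0, 1, -0.85, -0.87, 0.2, 0, 0, 0, 1, -0.8, -0.87, 0.2, 0, 0, 0, 1, -0.8, -0.87, 0.2, 0, 0, 0, 1, -0.3, -0.3, 0, 0, 0, 0, 1],
)

```text
time: 43.98
eef_pos: [0.3635, 0.3423, 0.2263]
tool_rot: [3.139, 0.003, 0.003]
ft_force: [0.3, -0.1, -0.1]
width: 0.0852
```

arm_command(
  motion=[0, 0, 0, 0, 0, 0, 1, 0, 0, 0, 0, 0, 0, 1, 0, 0, 0, 0, 0, 0, 1],
)

```text
time: 44.23
eef_pos: [0.3675, 0.3399, 0.2275]
tool_rot: [3.139, -0.001, 0.0]
ft_force: [0.6, 0.4, 0.4]
width: 0.0855
```

```bash
python3 look.py w31 small
```

```text
t 44.23 q [ 0.725  0.206  1.734 -0.003  1.203  2.297] pos [0.3675 0.3399 0.2275] rot [ 3.139e+00 -1.000e-03  0.000e+00] w 0.0855 F [0.6 0.4 0.4]
small [0.3043 0.3828] rms 2.49 0.84 [242. 245.  50.  76.]
small [0.2803 0.3045] rms 0.74 0.77 [322. 267.  54.  77.]
small [0.3703 0.4535] rms 0.91 0.62 [167. 180.  75.  64.]
```

View pics/w31.png

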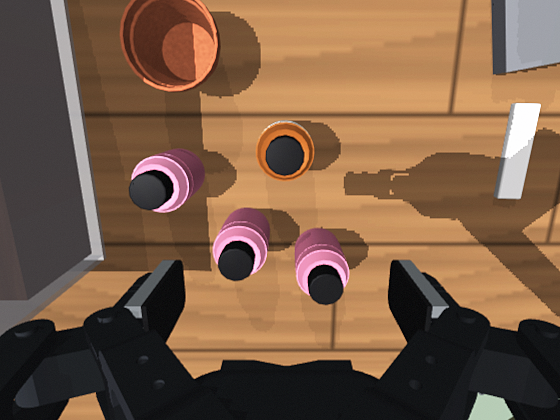

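```bash
python3 - <<'E'
from h import *
from cell import state,read_camera
s=state();p=read_camera('wrist');c=cam(p,s);print(s["eef_pos"])
print(ray(c,(285,156),.095),fit(c,(285.5,150.5,58,59),M["small"]))
E
```

```text
[0.36778418 0.33958267 0.22751119]
[0.40048796 0.34048406 0.095     ] (array([0.40007729, 0.34008596]), np.float64(0.85750917388))
```

arm_command(
  motion=[0.54, -0.02, 0.2, 0.02, 0, 0, 1, 0.54, 0, 0.4, 0, 0, 0, 1, 0, 0, 0.8, 0, 0, 0, 1, 0, 0, 0.8, 0, 0, 0, 1, 0, 0, 0.8, 0, 0, 0, 1, 0, 0, 0.8, 0, 0, 0, 1, 0, 0, 0.4, 0, 0, 0, 1, 0, 0, 0, 0, 0, 0, 1, 0, 0, 0, 0, 0, 0, 1],
)

```text
time: 45.13
eef_pos: [0.4002, 0.3403, 0.1007]
tool_rot: [3.141, 0.001, -0.001]
ft_force: [-0.2, 0.0, 0.1]
width: 0.0853
```

```bash
python3 look.py w32
```

```text
t 45.13 q [ 0.683  0.364  1.863 -0.     0.916  2.255] pos [0.4002 0.3403 0.1007] rot [ 3.141e+00  1.000e-03 -1.000e-03] w 0.0853 F [-0.2  0.   0.1]
```

View pics/w32.png

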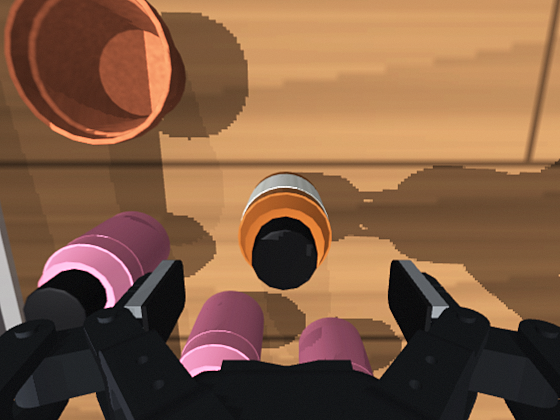

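arm_command(
  motion=[0, 0, 0.5, 0, 0, 0, 1, 0, 0, 0.6, 0, 0, 0, 1, 0, 0, 0.6, 0, 0, 0, 1, 0, 0, 0.4, 0, 0, 0, 1, 0, 0, 0.1, 0, 0, 0, 1, 0, 0, 0, 0, 0, 0, 1, 0, 0, 0, 0, 0, 0, 1],
)

```text
time: 45.77
eef_pos: [0.4003, 0.3414, 0.0365]
tool_rot: [-3.14, -0.002, 0.0]
ft_force: [0.0, 0.1, 0.2]
width: 0.0851
```

arm_command(
  motion=[0, 0, 0, 0, 0, 0, 0, 0, 0, 0, 0, 0, 0, 0, 0, 0, 0, 0, 0, 0, 0, 0, 0, 0, 0, 0, 0, 0, 0, 0, 0, 0, 0, 0, 0, 0, 0, 0, 0, 0, 0, 0],
  grip_force=80,
)

```text
time: 46.27
eef_pos: [0.4, 0.3413, 0.0367]
tool_rot: [-3.14, -0.002, 0.001]
ft_force: [-0.9, -0.7, 6.6]
width: 0.0496
```

arm_command(
  motion=[0, 0, -0.3, 0, 0, 0, 0, 0, 0, -0.6, 0, 0, 0, 0, 0, 0, -0.9, 0, 0, 0, 0, 0, 0, -0.9, 0, 0, 0, 0, 0, 0, -0.9, 0, 0, 0, 0, 0, 0, -0.9, 0, 0, 0, 0, 0, 0, -0.9, 0, 0, 0, 0, 0, 0, -0.9, 0, 0, 0, 0, 0, 0, -0.9, 0, 0, 0, 0, 0, 0, -0.9, 0, 0, 0, 0],
)

```text
time: 47.1
eef_pos: [0.3986, 0.3403, 0.28]
tool_rot: [3.141, 0.0, 0.0]
ft_force: [0.1, 0.3, -2.6]
width: 0.05
```

```bash
python3 look.py w33
```

```text
t 47.1 q [ 0.685  0.211  1.592 -0.     1.339  2.255] pos [0.3986 0.3403 0.28  ] rot [3.141 0.    0.   ] w 0.05 F [ 0.1  0.3 -2.6]
```

View pics/w33.png

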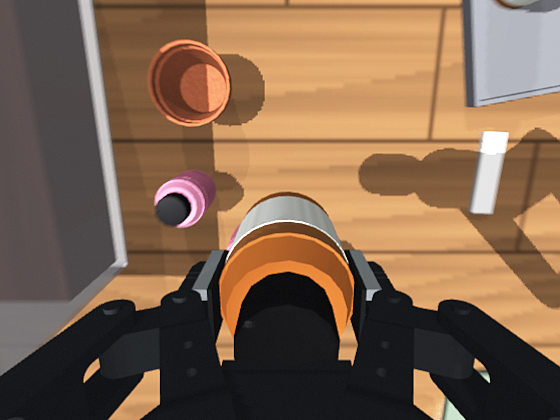

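arm_command(
  motion=[0.2, 0.7, -0.4, 0, 0, 0, 0, 0.2, 0.95, -0.4, 0, 0, 0, 0, 0.2, 0.95, -0.4, 0, 0, 0, 0, 0.2, 0.95, -0.4, 0, 0, 0, 0, 0.2, 0.95, -0.4, 0, 0, 0, 0, 0.2, 0.95, -0.4, 0, 0, 0, 0, 0.2, 0.95, -0.4, 0, 0, 0, 0, 0.2, 0.95, -0.4, 0, 0, 0, 0, 0.2, 0.95, -0.4, 0, 0, 0, 0, 0.2, 0.95, -0.4, 0, 0, 0, 0],
)

```text
time: 47.98
eef_pos: [0.4588, 0.0619, 0.3988]
tool_rot: [3.141, 0.001, 0.001]
ft_force: [0.1, -0.7, -2.0]
width: 0.05
```

arm_command(
  motion=[0.2, 0.95, -0.4, 0, 0, 0, 0, 0.1, 0.7, -0.2, 0, 0, 0, 0, 0, 0.4, 0, 0.4, 0, 0, 0, 0, -0.3, 0, 0.7, 0, 0, 0, 0, -0.7, 0, 0.9, 0, 0, 0, 0, -0.7, 0, 0.9, 0, 0, 0, 0, -0.7, 0, 0.9, 0, 0, 0, 0, -0.7, 0, 0.9, 0, 0, 0, 0, -0.7, 0, 0.9, 0, 0, 0, 0, -0.7, 0, 0.9, 0, 0, 0],
)

```text
time: 48.82
eef_pos: [0.468, 0.1252, 0.4656]
tool_rot: [-2.358, 0.0, -0.0]
ft_force: [0.1, 1.1, -2.1]
width: 0.05
```

```bash
python3 look.py w34
```

```text
t 48.82 q [-0.234  0.105  1.495  0.767  1.713  1.383] pos [0.468  0.1252 0.4656] rot [-2.358  0.    -0.   ] w 0.05 F [ 0.1  1.1 -2.1]
```

arm_command(
  motion=[0, -0.7, 0, 0.9, 0, 0, 0, 0, -0.7, 0, 0.9, 0, 0, 0, 0, -0.7, 0, 0.9, 0, 0, 0, 0, -0.7, 0, 0.9, 0, 0, 0, 0, -0.7, 0, 0.9, 0, 0, 0, 0, -0.7, 0, 0.9, 0, 0, 0, 0, -0.7, 0, 0.9, 0, 0, 0, 0, -0.7, 0, 0.9, 0, 0, 0, 0, -0.7, 0, 0.9, 0, 0, 0, 0, -0.7, 0, 0.9, 0, 0, 0],
)

```text
time: 49.7
eef_pos: [0.468, 0.1851, 0.6559]
tool_rot: [-1.281, 0.001, 0.001]
ft_force: [0.3, 0.1, -1.9]
width: 0.05
```

arm_command(
  motion=[0, -0.7, 0, 0.9, 0, 0, 0, 0, -0.7, 0, 0.9, 0, 0, 0, 0, -0.7, 0, 0.9, 0, 0, 0, 0, -0.7, 0, 0.9, 0, 0, 0, 0, -0.6, 0, 0.8, 0, 0, 0, 0, -0.4, 0, 0.6, 0, 0, 0, 0, 0, 0, 0, 0, 0, 0, 0, 0, 0, 0, 0, 0, 0, 0, 0, 0, 0, 0, 0, 0, 0, 0, 0, 0, 0, 0, 0],
)

```text
time: 50.53
eef_pos: [0.4681, 0.1282, 0.7529]
tool_rot: [-0.684, -0.001, 0.001]
ft_force: [0.3, -0.2, -2.7]
width: 0.0501
```

arm_command(
  motion=[0, 0, 0, 0, 0, 0, 0, 0, 0, 0, 0, 0, 0, 0, 0, 0, 0, 0, 0, 0, 0, 0, 0, 0, 0, 0, 0, 0, 0, 0, 0, 0, 0, 0, 0, 0, 0, 0, 0, 0, 0, 0, 0, 0, 0, 0, 0, 0, 0, 0, 0, 0, 0, 0, 0, 0, 0, 0, 0, 0, 0, 0, 0, 0, 0, 0, 0, 0, 0, 0],
)

```text
time: 51.37
eef_pos: [0.4684, 0.128, 0.7528]
tool_rot: [-0.682, 0.0, 0.0]
ft_force: [-0.7, 0.9, -2.0]
width: 0.0499
```

arm_command(
  motion=[0, 0, 0, 0, 0, 0, 0, 0, 0, 0, 0, 0, 0, 0, 0, 0, 0, 0, 0, 0, 0, 0, 0, 0, 0, 0, 0, 0, 0, 0, 0, 0, 0, 0, 0, 0, 0, 0, 0, 0, 0, 0, 0, 0, 0, 0, 0, 0, 0, 0, 0, 0, 0, 0, 0, 0, 0, 0, 0, 0, 0, 0, 0, 0, 0, 0, 0, 0, 0, 0],
)

```text
time: 52.2
eef_pos: [0.4684, 0.128, 0.7528]
tool_rot: [-0.682, 0.0, 0.0]
ft_force: [-0.5, -0.2, -2.6]
width: 0.0504
```

```bash
python3 look.py w35
```

```text
t 52.2 q [-0.178  0.197  1.854  2.37   2.047  1.38 ] pos [0.4684 0.128  0.7528] rot [-0.682  0.     0.   ] w 0.0504 F [-0.5 -0.2 -2.6]
```

View pics/w35.png

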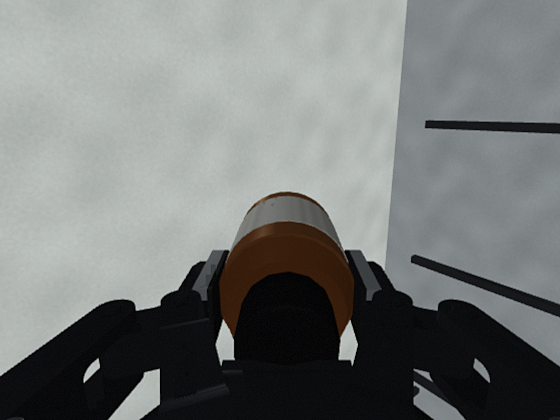

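arm_command(
  motion=[0, 0, 0, 0, 0, 0, 0, 0, 0.4, 0, -0.5, 0, 0, 0, 0, 0.7, 0, -0.9, 0, 0, 0, 0, 0.7, 0, -0.9, 0, 0, 0, 0, 0.7, 0, -0.9, 0, 0, 0, 0, 0.7, 0, -0.9, 0, 0, 0, 0, 0.7, 0, -0.9, 0, 0, 0, 0, 0.7, 0, -0.9, 0, 0, 0, 0, 0.7, 0, -0.9, 0, 0, 0, 0, 0.7, 0, -0.9, 0, 0, 0],
)

```text
time: 53.08
eef_pos: [0.4684, 0.208, 0.5973]
tool_rot: [-1.612, 0.0, -0.0]
ft_force: [-1.0, 0.8, -1.8]
width: 0.0502
```

arm_command(
  motion=[0, 0.7, 0, -0.9, 0, 0, 0, 0, 0.7, 0, -0.9, 0, 0, 0, 0, 0.7, 0, -0.9, 0, 0, 0, 0, 0.7, 0, -0.9, 0, 0, 0, 0, 0.7, 0, -0.9, 0, 0, 0, 0, 0.7, 0, -0.9, 0, 0, 0, 0, 0.7, 0, -0.9, 0, 0, 0, 0, 0.7, 0, -0.9, 0, 0, 0, 0, 0.7, 0, -0.9, 0, 0, 0, 0, 0.7, 0, -0.9, 0, 0, 0],
)

```text
time: 53.92
eef_pos: [0.4683, 0.1078, 0.4248]
tool_rot: [-2.691, -0.0, 0.0]
ft_force: [0.5, 0.3, -2.8]
width: 0.0501
```

arm_command(
  motion=[0, 0.7, 0, -0.9, 0, 0, 0, 0, 0.7, 0, -0.9, 0, 0, 0, 0, 0.5, 0, -0.8, 0, 0, 0, 0, 0, 0, -0.4, 0, 0, 0, 0, 0, 0, 0, 0, 0, 0, 0, 0, 0, 0, 0, 0, 0],
)

```text
time: 54.42
eef_pos: [0.4682, 0.0565, 0.4051]
tool_rot: [-3.044, 0.0, 0.002]
ft_force: [0.6, -0.1, -2.2]
width: 0.0504
```

```bash
python3 look.py w36
```

```text
t 54.42 q [0.03  0.087 1.443 0.098 1.61  1.602] pos [0.4682 0.0565 0.4051] rot [-3.044e+00  0.000e+00  2.000e-03] w 0.0504 F [ 0.6 -0.1 -2.2]
```

View pics/w36.png

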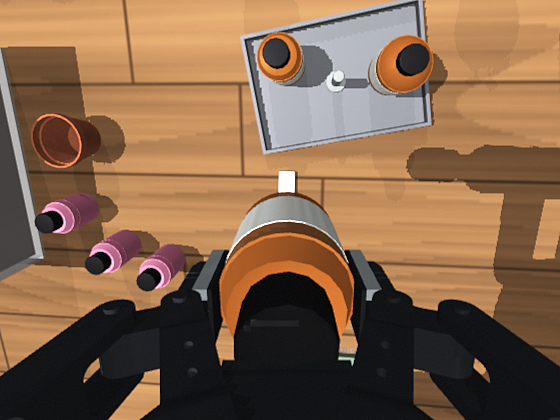

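arm_command(
  motion=[0, 0, 0, -0.41, 0, 0, 0, 0, 0, 0, -0.4, 0, 0, 0, 0.3, -0.12, 0.6, 0, 0, 0, 0, 0.3, -0.15, 0.9, 0, 0, 0, 0, 0.3, -0.15, 0.9, 0, 0, 0, 0, 0.3, -0.15, 0.9, 0, 0, 0, 0, 0.3, -0.15, 0.9, 0, 0, 0, 0, 0.23, 0, 0.9, 0, 0, 0, 0, 0, 0, 0.9, 0, 0, 0, 0, 0, 0, 0.6, 0, 0, 0, 0],
)

```text
time: 55.3
eef_pos: [0.5193, 0.0764, 0.2041]
tool_rot: [3.141, 0.004, -0.001]
ft_force: [-0.2, 0.5, -2.3]
width: 0.0501
```

arm_command(
  motion=[0, 0, 0.2, 0, 0, 0, 0, 0, 0, 0, 0, 0, 0, 0, 0, 0, 0, 0, 0, 0, 0],
)

```text
time: 55.55
eef_pos: [0.5209, 0.0767, 0.2019]
tool_rot: [3.141, -0.001, -0.001]
ft_force: [0.6, -0.8, -1.8]
width: 0.0501
```

```bash
python3 look.py w37
```

```text
t 55.55 q [ 1.250e-01  2.640e-01  1.722e+00 -1.000e-03  1.154e+00  1.696e+00] pos [0.5209 0.0767 0.2019] rot [ 3.141e+00 -1.000e-03 -1.000e-03] w 0.0501 F [ 0.6 -0.8 -1.8]
```

View pics/w37.png

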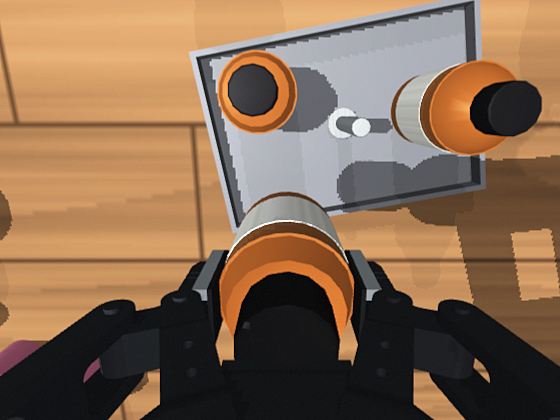

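arm_command(
  motion=[0, 0, 0.5, 0, 0, 0, 0, 0, 0, 0.8, 0, 0, 0, 0, 0, 0, 0.8, 0, 0, 0, 0, 0, 0, 0.8, 0, 0, 0, 0, 0, 0, 0.8, 0, 0, 0, 0, 0, 0, 0.5, 0, 0, 0, 0, 0, 0, 0.4, 0, 0, 0, 0, 0, 0, 0.2, 0, 0, 0, 0, 0, 0, 0, 0, 0, 0, 0, 0, 0, 0, 0, 0, 0, 0],
)

```text
time: 56.43
eef_pos: [0.5214, 0.0768, 0.0583]
tool_rot: [3.141, -0.002, 0.0]
ft_force: [-0.2, 0.2, -2.9]
width: 0.0498
```

```bash
python3 look.py w38
```

```text
t 56.43 q [ 0.125  0.418  1.909 -0.002  0.812  1.697] pos [0.5214 0.0768 0.0583] rot [ 3.141e+00 -2.000e-03  0.000e+00] w 0.0498 F [-0.2  0.2 -2.9]
```

View pics/w38.png

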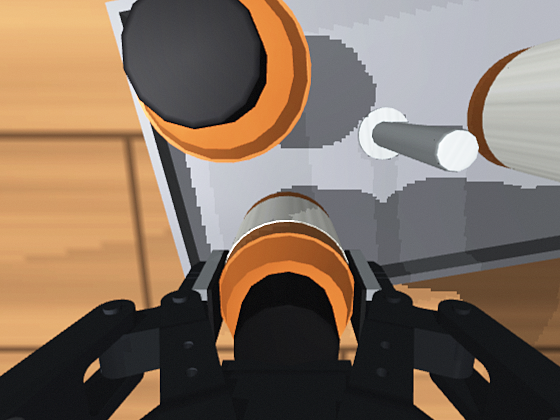

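arm_command(
  motion=[0, 0, 0.2, 0, 0, 0, 0, 0, 0, 0.18, 0, 0, 0, 0, 0, 0, 0.1, 0, 0, 0, 0, 0, 0, 0.05, 0, 0, 0, 0, 0, 0, 0, 0, 0, 0, 0, 0, 0, 0, 0, 0, 0, 0],
)

```text
time: 56.98
eef_pos: [0.5201, 0.0766, 0.0418]
tool_rot: [3.14, 0.0, 0.0]
ft_force: [-2.4, -0.9, 4.8]
width: 0.05
```

arm_command(
  motion=[0, 0, 0.04, 0, 0, 0, 0, 0, 0, 0, 0, 0, 0, 0],
)

```text
time: 57.15
eef_pos: [0.5201, 0.0766, 0.0417]
tool_rot: [3.14, 0.0, 0.0]
ft_force: [-5.8, -0.7, 13.5]
width: 0.0501
```

Touched down. Release (partly, then full) and rise.

arm_command(
  motion=[0, 0, -0.03, 0, 0, 0, 0, 0, 0, 0, 0, 0, 0, 0.75, 0, 0, 0, 0, 0, 0, 0.85, 0, 0, 0, 0, 0, 0, 0.9, 0, 0, 0, 0, 0, 0, 0.9],
)

```text
time: 57.57
eef_pos: [0.5205, 0.0767, 0.0407]
tool_rot: [3.14, -0.0, 0.0]
ft_force: [0.2, -1.4, 0.4]
width: 0.0769
```

arm_command(
  motion=[0, 0, -0.5, 0, 0, 0, 0.9, 0, 0, -1, 0, 0, 0, 0.9, 0, 0, -1, 0, 0, 0, 1, 0, 0, -1, 0, 0, 0, 1, 0, 0, -1, 0, 0, 0, 1, 0, 0, -1, 0, 0, 0, 1, 0, 0, -1, 0, 0, 0, 1, -0.5, 0, -1, 0, 0, 0, 1, -0.7, 0, -0.8, 0, 0, 0, 1, 0, 0, 0, 0, 0, 0, 1],
)

```text
time: 58.4
eef_pos: [0.484, 0.0773, 0.2953]
tool_rot: [-3.141, -0.008, 0.001]
ft_force: [0.5, -0.0, 0.9]
width: 0.0851
```

arm_command(
  motion=[0, 0, 0, 0, 0, 0, 1, 0, 0, 0, 0, 0, 0, 1],
)

```text
time: 58.57
eef_pos: [0.4842, 0.077, 0.2891]
tool_rot: [3.14, 0.001, 0.0]
ft_force: [-0.2, -0.0, -0.2]
width: 0.0854
```

```bash
python3 look.py w39 small medium large; python3 - <<'E'
from cell import read_camera,models
from h import *
for n in["scene","top"]:
    p=read_camera(n);c=cam(p)
    cv2.imwrite(f"pics/{n}39.png",p["color"][:,:,::-1])
    for l in ["large","medium","small","reel","pot_black","pot_brown"]:
        for b in models.boxes_of(l,p)[:2]:
            x,e=fit(c,b["box"],M[l]);print(n,l,np.round(x,4),round(e,2),round(b["score"],2))
    for l,z in[("labels",.01),("dibber",.01),("pot_seedling",.04)]:
        for b in models.boxes_of(l,p)[:1]: print(n,l,ray(c,b["box"][:2],z))
E
```

```text
t 58.57 q [ 1.350e-01  1.520e-01  1.644e+00 -1.000e-03  1.346e+00  1.706e+00] pos [0.4842 0.077  0.2891] rot [3.14e+00 1.00e-03 0.00e+00] w 0.0854 F [-0.2 -0.  -0.2]
small [0.3802 0.3977] rms 24.71 0.92 [ 16. 256.  28.  42.]
small [0.3143 0.3779] rms 5.73 0.76 [ 47. 305.  79.  56.]
small [0.602  0.0975] rms 3.85 0.74 [266.  59.  61.  68.]
medium [0.6009 0.0957] rms 0.94 0.93 [267.  58.  61.  67.]
large [ 0.5876 -0.0548] rms 0.63 0.96 [421.  70. 101.  77.]
large [0.5734 0.0268] rms 70.99 0.68 [328.  90. 240. 181.]
scene large [ 0.5931 -0.052 ] 0.34 0.63
scene medium [0.6023 0.0941] 0.66 0.98
scene small [0.3806 0.4609] 1.05 0.87
scene small [0.2904 0.3077] 0.86 0.76
scene reel [ 0.5779 -0.3741] 1.87 0.97
scene pot_black [0.7403 0.1351] 2.04 0.62
scene pot_black [0.6204 0.0331] 24.36 0.47
scene pot_brown [0.4926 0.4431] 2.1 0.88
scene labels [0.40362534 0.10425495 0.01      ]
scene dibber [ 0.4094212  -0.41474808  0.01      ]
scene pot_seedling [ 0.72072603 -0.17809973  0.04      ]
top large [ 0.5893 -0.0559] 0.15 0.82
top small [0.5128 0.0874] 1.4 0.84
top small [0.2739 0.3201] 6.07 0.51
top reel [ 0.5741 -0.3729] 0.18 0.72
top reel [0.5221 0.0863] 13.34 0.61
top pot_black [0.5079 0.0862] 6.52 0.67
top pot_brown [0.4926 0.4372] 0.73 0.73
top pot_brown [ 0.5616 -0.3639] 19.73 0.28
top dibber [ 0.41193538 -0.42914078  0.01      ]
top pot_seedling [ 0.73302642 -0.17388886  0.04      ]
```

View pics/w39.png

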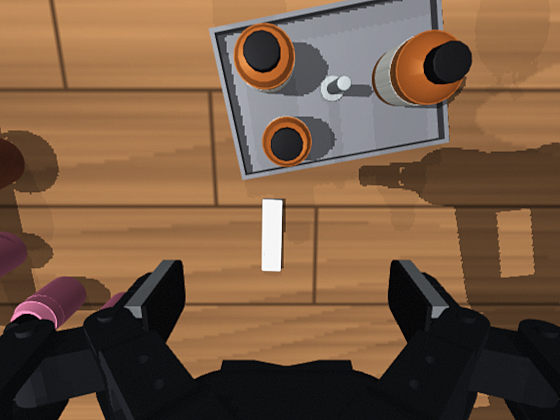

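View pics/scene39.png

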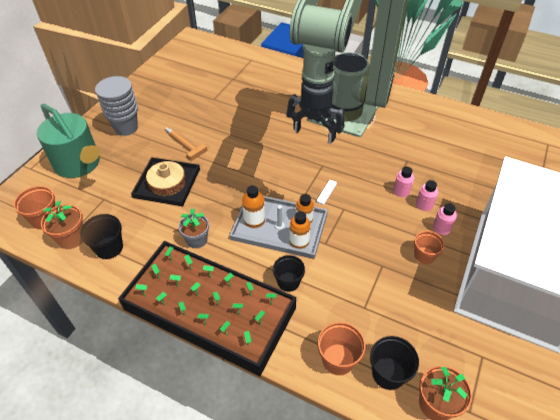

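```bash
python3 -c "
from cell import ctrl
print(ctrl.sign_off())"
```

```text
the job is handed in; nothing more can be done
None
```

The feed carrier is ready, and I handed the job in at about 59 s of robot time; no verdict was reported.

- **Reel:** I lifted it off the post and laid it flat in the black seed tray. The last checks put it within about 5 mm of the tray's centre.
- **Bottles:** All three were present. I took them large, medium, small. I tipped the large one to about 149° and the other two to about 141°, and held each for about two seconds. Each stood upright in the carrier before I took the next. The medium was knocked about 2 cm aside during the run, so I located it again before gripping it.
- **Last pictures:** The three bottles stand upright inside the carrier and the gripper is open and clear of everything. The pots, labels, dibber and pink look-alikes are where they started, within measuring error.

**Disagreements between views:**
- The final large and medium fits agree within about 6 mm between views, all well inside the limits.
- The wrist and scene networks did not pick out the small bottle in its new place. Only the top view did, with the carrier partly hidden, about 13 mm from where I released it. I judged that bottle from the pictures and from the height at which it touched down.
- The top view did not report the labels or the medium bottle. The other views showed both in place.

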